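# Make up the radio-mic kit caddy in the broadcast van

## Task

Make up the blue radio mic's kit in the black caddy: stand the silver mic capsule upright in its white-floored nest, setting it down gently, and the blue battery cap upright in its blue-floored nest. The battery lying in the cradle is spent (red tape): drop it down the chute into the steel bin, and lay the fresh battery (yellow terminal cover) flat in the cradle in its place, lying the same way. Leave the black capsule and the red cap, which belong to another mic, where they are.

Things in the scene. Friction and masses are not known exactly. Their poses are not given: they have to be found in the camera images.
- capsule_silver: Silver mic capsule (screw-on mic head) standing loose on the shelf, grille up, 60 mm tall, 90 g. Origin: centre of its underside; z up its axis. Collar 34 mm across from 0 to 10 mm height, flaring to the grille: a cylinder 48 mm across from 18 to 42 mm height, then a dome. Pick it by the cylinder, fingertips at 18 to 26 mm height. Delicate: a drop of over 20 mm spoils it.
- cap_blue: blue plastic battery cap, a knurled round cap 36 mm in diameter and 24 mm tall, standing loose on the shelf, closed slotted end up, 25 g. Origin: centre of its underside, z up. Gripped with the fingertips 8 mm or more above its underside the fingers clear the rim of its nest.
- battery_fresh: Fresh block battery: green jacket, black ends, yellow cover over the terminal end; 48.5 mm long (x, terminals at +x), 26.5 mm wide (y), 17.5 mm high (z), lying flat and loose on the shelf, 46 g. Origin: centre of its underside. Pick it across its width, fingertips 3 to 8 mm above its underside.
- battery_spent: Spent block battery: same jacket, size, mass and axes as the fresh one, but with a broad red tape band round its middle and bare terminals; at the start it lies flat in the caddy's battery cradle, its length along the cradle's x. Origin: centre of its underside. (Others already in the bin are fixed there.)
- capsule_black: black mic capsule of another mic, same shape and size as the silver one (48 mm diameter, 60 mm tall), standing loose on the shelf. Origin: centre of its underside. To be left where it is (20 mm of movement at most).
- cap_red: red battery cap of another mic, same shape and size as the blue one (36 mm diameter, 24 mm tall), standing loose on the shelf. Origin: centre of its underside. To be left where it is (20 mm of movement at most).
- nest_capsule: Nest for the silver capsule: fixed grey module 106 mm square, top 10 mm above its origin, round recess in the middle 55 mm across, 6 mm deep, white floor 4 mm above the origin. Origin: centre of its underside, 4 mm above the shelf. The caddy (black tray 234 mm square, wall 18 mm high) holds four modules on a 110 mm pitch in any order; the fourth, with grommets, is 17 mm high.
- nest_cap: nest for the blue cap: fixed grey module in the caddy, same shape and size as the capsule's nest (round recess 55 mm in diameter, 6 mm deep, floor 4 mm above the origin), but with a blue floor. Origin: centre of the module's underside, 4 mm above the shelf; z up.
- cradle_battery: Battery cradle, a fixed grey module of the caddy: plate 106 mm square, 4 mm thick, green patch; four L-shaped corner brackets 7 mm high leave a space of 64 mm (x) by 42 mm (y) for a battery lying flat along x, either way round, with 50 mm finger gaps in the long sides. Origin: centre of its underside, 4 mm above the shelf; the battery's floor is 4 mm above it.
- chute: Aluminium chute and steel bin, one fixed unit. Origin on the shelf under the mouth's middle. Open channel 90 mm wide inside (x), walls 35 mm, sloping 36 degrees down to +y: floor 185 mm up at y = 0; 20 mm lip at the top end (y = -65 mm, 232 mm up); low end y = 150 mm. Slippery: a battery let go over y = 0, up to 50 mm above the floor, slides into the bin (y = 140 to 340 mm, 72 mm high).

How it is judged:
By the outcome, as a careful person would: the job done as asked, in the order asked, and still so for the second after the job is handed in, with the robot touching nothing.
It also fails if it takes over 112 s, if anything falls off the work surface, if the arm or the gripper's body presses on something with over 40 N, if the wrist force passes 120 N, or if a joint passes its speed limit or range.

## Robot

A 7-joint arm with a two-finger parallel gripper is mounted at the origin on the work surface. World frame = base frame: x ahead of the robot, y to its left, z up, the work surface at z = 0. Lengths are in m, angles in rad, forces in N, time in s.
With the tool pointing down it reaches from about 0.4 to 0.925 m from the base axis. Payload 4.1 kg.
Tool frame: the origin (TCP) lies at the very end of the fingers, on their centre line; the grasp point (between the pads) lies 19 mm behind it (bot.hold_point_z is the distance from the TCP to the grasp point, in m); z points along the fingers, y is the line along which they close (so a half turn about z gives the same grasp; the last joint's range is limited). The gripper opens to 85 mm and grips with 20 to 120 N. Pads are 22 mm wide; open, the fingers measure 114 mm over their backs; the gripper's body (76 mm by 85 mm) begins 54 mm behind the grasp point. The pads swing forward as they close: fully open they stand 13 mm farther back than shut.
Start: joints at [1.158, 0.398, 0.045, 1.537, -0.019, 1.207, -0.051], TCP at [0.201, -0.618, 0.231] pointing down, gripper open.
Joint ranges: [-2.82, 2.82], [-0.49, 2.23], [-1.37, 1.46], [0, 2.46], [-1.36, 4.5], [0.23, 2], [-2.94, 2.94]. Speed limits (rad/s): [2.57, 2.57, 3.14, 3.14, 3.14, 3.14, 3.14].

## Interface

Orientations are given as a unit quaternion [x, y, z, w].
In Python, from plant import bot, capture, regions_of, pinpoint gives the robot as it stands.
- The arm moves only by the tool step_arm, never from a script. Its argument "targets" is a list of rows, each an object of numbers: "grip": the opening in per cent of the stroke, from 0 (shut) to 100 (fully open); "dx", "dy", "dz": the shift along the tool's x, y, z scaled (see below); "rx", "ry", "rz": the turn, a rotation vector about the tool's x, y, z scaled (see below). In form: [{"grip": .., "dx": .., "dy": .., "dz": .., "rx": .., "ry": .., "rz": ..}, ...]. A call has 1 to 5 rows; each row shifts and turns the commanded pose from where the row before left it, along the tool's axes as they then stand; what a row does not reach is not made up. The controller multiplies each number of a shift by 3 cm and each number of a turn by 0.08 rad. A row lasts 1/12 s, in which the tool goes at most 41.7 mm and 7.16 degrees, less where a joint would pass 70% of its speed; a pose out of reach is approached as far as the arm can. A call with a number of a shift or a turn outside -1 to 1 is refused whole. A call with a gripper value outside its range is refused whole. The fingers move at their own pace and stop on an object; "squeeze" is the grip in N (left out, the last holds). Time passes only in rows, so rows that do not move let the fingers close. It gives the time, the measured TCP pose, the force, the opening and the grip force at its end, in the units of the state.
- bot.observe(): the state, without advancing time (a new reading comes with each control period).
- capture(name): name is "scene" or "top"; returns a dict with "frame" (480x640x3 uint8, blue, green, red), "fovy" (degrees; the focal length in pixels is half the picture's height over the tangent of half this angle, whatever the lens; pixels are square), "cx", "cy" (the principal point, pixels), "R" (3x3) and "t" (3): a world point X has camera coordinates R X + t. Camera axes: x right, y down, z forward; pixel columns grow to the right and rows downward; lengths in m; the calibration is good to about 2 mm. A picture is of the moment at which its call begins. There is no depth.
- bot.job_done(): hands the job in; it is judged then, once.
Trained networks look in a picture, given as the dict that the camera call returned (one of the last four; its "shot" number tells which), for a name from the list of things; names that differ only in an ending like _2 or _b are one class to them, and where a whole thing is asked for, a point or a joint stands for the part that bears it (a point fixed in the world has none). Each returns a list of dicts, best first, with "confidence" (0 to 1); they miss things now and then, are a little off and sometimes report something else, mostly with a low value. They report only what shows in the picture. A call takes as long as a camera call.
- regions_of(picture, thing): "region" (480x640 bool, what is visible of it) and "box" ([left, top, width, height] in pixels, round what is visible of it).
- pinpoint(picture, thing): "location" ([column, row] in pixels: a listed point, or the origin of a listed thing).
The state is a dict: "t": time; "q": joint angles; "dq": joint speeds; "joint_torque": joint torques, N m; "position": TCP position; "tcp_rot": TCP orientation; "ft_force": force on the tool from outside, world axes, zero at the start; "moment": the same for the moment, N m; "finger_gap": finger opening in m; "grip_force": force on a finger pad.
Only numpy, scipy, OpenCV 4.12 (cv2) and the standard library are available. Lean on these libraries where they do the work, as an engineer would, in place of code of your own. Each camera call takes 0.05 s, during which the arm holds its last target. There are 200 camera calls.

## Working session

There is one attempt and no reset: what is moved stays moved. The work goes in short steps, Python scripts to look and compute and a tool call to move; the robot and the scene stay as the last step left them, time stands still between calls to the robot, and variables do not carry over. Pictures are saved under pics/ and viewed, at most 14 in all, crops included, and the job is handed in when it is done.

Besides the shell and the picture viewer there is one more tool, called after ">>>" as name(argument=value, ...) on one line, values as JSON. step_arm: Moves the arm, as the interface text tells. Shifts and turns lie within -1 to 1; 1 stands for 3 cm of shift or 0.08 rad of turn. Its arguments: {"type":"object","properties":{"targets":{"type":"array"},"squeeze":{"type":"number"}},"required":["targets"]}

```bash
ls; mkdir -p pics
cat > h.py <<'E'
import numpy as np, cv2
from plant import bot, capture, regions_of, pinpoint
def ray(c,px,z):
    f=240/np.tan(np.radians(c["fovy"])/2)
    R=np.array(c["R"]);t=np.array(c["t"])
    d=R.T@np.array([(px[0]-c["cx"])/f,(px[1]-c["cy"])/f,1.]); o=-R.T@t
    return o+d*(z-o[2])/d[2]
def proj(c,X):
    f=240/np.tan(np.radians(c["fovy"])/2)
    p=np.array(c["R"])@np.array(X)+np.array(c["t"]); return [c["cx"]+f*p[0]/p[2],c["cy"]+f*p[1]/p[2]]
E
python3 - <<'E'
from h import *
np.set_printoptions(precision=4,suppress=True)
Z=dict(capsule_silver=0,cap_blue=0,battery_fresh=0,battery_spent=.008,capsule_black=0,cap_red=0,nest_capsule=.004,nest_cap=.004,cradle_battery=.004,chute=0)
for n in("top","scene"):
    c=capture(n); cv2.imwrite(f"pics/{n}0.png",c["frame"])
    print(n,c["fovy"],-np.array(c["R"]).T@np.array(c["t"]),c.keys())
    for k,z in Z.items():
        for d in pinpoint(c,k)[:2]: print(k,np.round(d["location"],1),round(d["confidence"],2),ray(c,d["location"],z))
s=bot.observe();print(s["position"],s["tcp_rot"],s["finger_gap"],s["t"],bot.hold_point_z)
E
```

```text
pics
top 52.87443811581347 [ 0.4173 -0.0231  1.0189] dict_keys(['frame', 'fovy', 'cx', 'cy', 'R', 't', 'shot'])
capsule_silver [516.5 295.9] 0.77 [ 0.4715 -0.4385  0.    ]
cap_blue [458.9 305.3] 0.81 [ 0.4487 -0.3172  0.    ]
cap_blue [279.1 227.3] 0.23 [0.6046 0.0656 0.    ]
battery_fresh [393.7 236.3] 0.61 [ 0.5916 -0.1803  0.    ]
battery_fresh [517.3 294.6] 0.56 [ 0.4743 -0.4403  0.    ]
battery_spent [223.4 274.6] 0.83 [0.4992 0.1777 0.008 ]
capsule_black [457.9 239.1] 0.84 [ 0.5892 -0.3176  0.    ]
capsule_black [391. 300.] 0.55 [ 0.4559 -0.175   0.    ]
cap_red [389.7 299.7] 0.49 [ 0.4565 -0.1723  0.    ]
nest_capsule [272.2 283.1] 0.59 [0.4844 0.0751 0.004 ]
nest_cap [225.4 276.9] 0.59 [0.4948 0.174  0.004 ]
nest_cap [277.8 226.3] 0.58 [0.6059 0.0681 0.004 ]
cradle_battery [226.3 277. ] 0.98 [0.4946 0.1721 0.004 ]
chute [111.2 271.2] 0.9 [0.5007 0.4169 0.    ]
scene 54.62006680662612 [ 0.9715 -0.6106  1.0123] dict_keys(['frame', 'fovy', 'cx', 'cy', 'R', 't', 'shot'])
capsule_silver [182.1 352.8] 0.84 [ 0.4692 -0.4279  0.    ]
cap_blue [208.  311.2] 0.73 [ 0.4448 -0.3145  0.    ]
battery_fresh [284.  298.7] 0.7 [ 0.5762 -0.1815  0.    ]
battery_spent [335.9 198.2] 0.56 [0.5023 0.1662 0.008 ]
capsule_black [250.  343.7] 0.87 [ 0.5833 -0.3221  0.    ]
cap_red [250.  273.5] 0.45 [ 0.4592 -0.172   0.    ]
cap_red [312.1 218.1] 0.18 [0.4846 0.0711 0.    ]
nest_capsule [309.9 221.7] 0.79 [0.489  0.0542 0.004 ]
nest_capsule [379.  149.4] 0.31 [0.499  0.4218 0.004 ]
nest_cap [346.6 238.8] 0.76 [0.6056 0.062  0.004 ]
cradle_battery [334.9 195.4] 0.97 [0.492  0.1769 0.004 ]
chute [377.4 153.8] 0.6 [0.5033 0.4052 0.    ]
chute [209.9 311.8] 0.35 [ 0.4497 -0.3131  0.    ]
[ 0.2007 -0.6183  0.2314] [0.9877 0.1563 0.     0.0001] 0.08577509145744343 1.1 0.0187
```

View pics/top0.png

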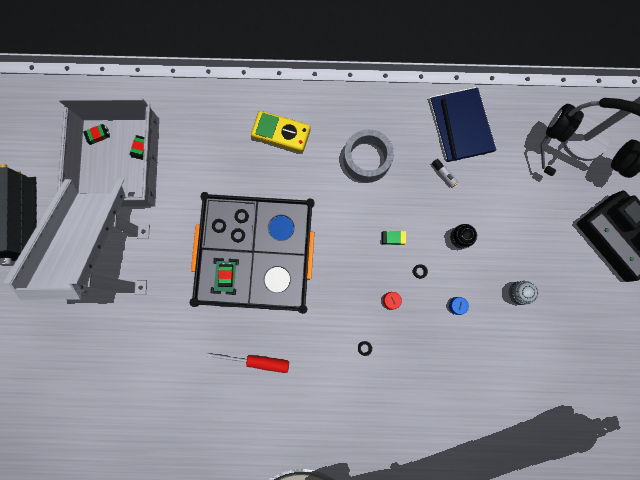

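View pics/scene0.png

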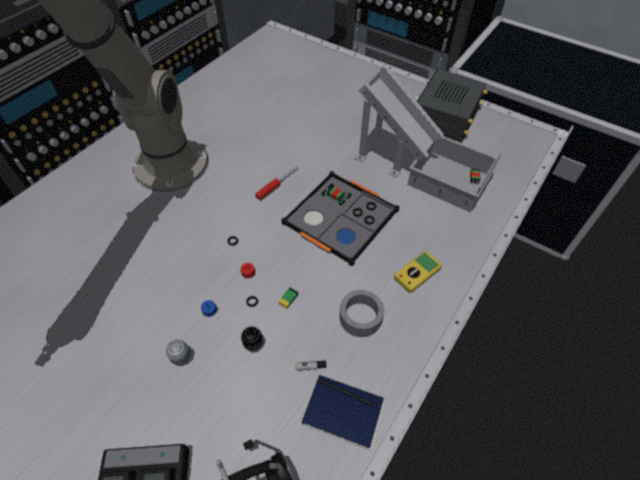

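```bash
cat >> h.py <<'E'
from scipy.optimize import least_squares
def cyl(prof,n=48):
    a=np.linspace(0,2*np.pi,n,endpoint=False)
    return np.vstack([np.c_[r*np.cos(a),r*np.sin(a),0*a+z] for r,z in prof])
CAPS=cyl([(.017,0),(.017,.01),(.024,.018),(.024,.042),(.020,.053),(.012,.058),(.002,.06)])
CAP=cyl([(.018,0),(.018,.024)])
BAT=np.array([[x,y,z] for x in(-.02425,.02425) for y in(-.01325,.01325) for z in(0,.0175)])
def fit(views,P,x0,z0,yaw=False):
    """views: list of (camera, region). Fits x,y(,yaw) to silhouette extents along 8 directions."""
    A=np.linspace(0,np.pi,8,endpoint=False); D=np.c_[np.cos(A),np.sin(A)].T
    obs=[]
    for c,m in views:
        m=m.astype(np.uint8); n,l,st,_=cv2.connectedComponentsWithStats(m)
        m=l==1+np.argmax(st[1:,4]); v,u=np.nonzero(m); q=np.c_[u,v]@D
        obs.append(np.r_[q.max(0)+.5,q.min(0)-.5])
    def res(p):
        a=p[2] if yaw else 0; c_,s_=np.cos(a),np.sin(a)
        X=P@np.array([[c_,s_,0],[-s_,c_,0],[0,0,1]])+[p[0],p[1],z0]; r=[]
        for (c,_),o in zip(views,obs):
            q=np.array(proj(c,X.T+0*0) if False else [proj(c,x) for x in X])@D
            r.append(np.r_[q.max(0),q.min(0)]-o)
        return np.concatenate(r)
    s=least_squares(res,x0,loss="soft_l1",diff_step=1e-4); return s.x,np.sqrt(np.mean(res(s.x)**2))
E
python3 - <<'E'
from h import *
np.set_printoptions(precision=4,suppress=True)
c=capture("top");s=capture("scene")
for k,P,x0 in(("capsule_silver",CAPS,[.47,-.435]),("capsule_black",CAPS,[.587,-.32]),("cap_blue",CAP,[.447,-.316]),("cap_red",CAP,[.457,-.172]),("battery_fresh",BAT,[.585,-.18,-1.6])):
    for nm,vs in(("top",[c]),("scene",[s]),("both",[c,s])):
        V=[]
        for v in vs:
            R=regions_of(v,k)
            R=[r for r in R if abs(np.array(r["box"][:2])+np.array(r["box"][2:])/2-proj(v,x0[:2]+[.02])).max()<15]
            if R: V.append((v,np.array(R[0]["region"])))
        if V: print(k,nm,len(V),*fit(V,P,x0,0,len(x0)==3))
# floors by colour
hsv=cv2.cvtColor(c["frame"],cv2.COLOR_BGR2HSV)
for v in(c,s):
    hsv=cv2.cvtColor(v["frame"],cv2.COLOR_BGR2HSV)
    for k,lo,hi,g in(("white",(0,0,200),(180,40,255),[.487,.066]),("blue",(100,120,40),(130,255,255),[.606,.063]),("green",(45,80,40),(85,255,255),[.497,.174]),("red",(0,150,80),(8,255,255),[.497,.174])):
        m=cv2.inRange(hsv,lo,hi); u=proj(v,g+[.008]); w=np.zeros_like(m); cv2.circle(w,tuple(int(a) for a in u),28,255,-1)
        n,l,st,ce=cv2.connectedComponentsWithStats(m&w)
        i=1+np.argmax(st[1:,4]) if n>1 else 0
        z=.008 if k in("white","blue") else .0255 if k=="red" else .008
        print(k,st[i],ray(v,ce[i],z))
t=c["frame"]
def crop(f,x,y,w,h,k): return cv2.resize(f[y:y+h,x:x+w],None,fx=k,fy=k,interpolation=cv2.INTER_CUBIC)
a=crop(t,190,185,130,130,4); b=crop(t,0,90,165,215,2)
o=np.zeros((520,520+330,3),np.uint8);o[:520,:520]=a;o[:430,520:850]=b
cv2.imwrite("pics/crop1.png",o[:,:800])
E
```

```text
capsule_silver top 1 [ 0.477  -0.4393] 0.46775496086753354
capsule_silver scene 1 [ 0.4745 -0.436 ] 0.4431608795273301
capsule_silver both 2 [ 0.4761 -0.4377] 0.801843089864796
capsule_black top 1 [ 0.5915 -0.3196] 0.5109502598791327
capsule_black scene 1 [ 0.5886 -0.317 ] 0.3608218992825143
capsule_black both 2 [ 0.5903 -0.3185] 0.747053376123707
cap_blue top 1 [ 0.4481 -0.3124] 0.8130639785030405
cap_blue scene 1 [ 0.4459 -0.3109] 0.39801487357892534
cap_blue both 2 [ 0.4473 -0.3116] 0.7546364214418824
cap_red top 1 [ 0.4558 -0.1753] 0.8075833913995464
cap_red scene 1 [ 0.4517 -0.1716] 0.23380343040634777
cap_red both 2 [ 0.4543 -0.1738] 0.9550386308830147
battery_fresh top 1 [ 0.5867 -0.1784 -1.5728] 0.7087706642838089
battery_fresh scene 1 [ 0.5848 -0.1756 -1.6534] 1.2914401294964006
battery_fresh both 2 [ 0.5864 -0.1778 -1.5782] 1.1485455389258417
white [265 267  25  25 497] [0.4927 0.0651 0.008 ]
blue [269 216  25  24 482] [0.6024 0.0612 0.008 ]
green [213 261  23  31 382] [0.4955 0.1755 0.008 ]
red [218 270  15   9 116] [0.4983 0.1703 0.0255]
white [     0      0    640    480 307200] [0.548  0.0156 0.008 ]
blue [337 229  18  15 209] [0.5995 0.0648 0.008 ]
green [324 187  11  10  43] [0.4723 0.1774 0.008 ]
red [332 189   8  10  43] [0.4977 0.1685 0.0255]
```

View pics/crop1.png

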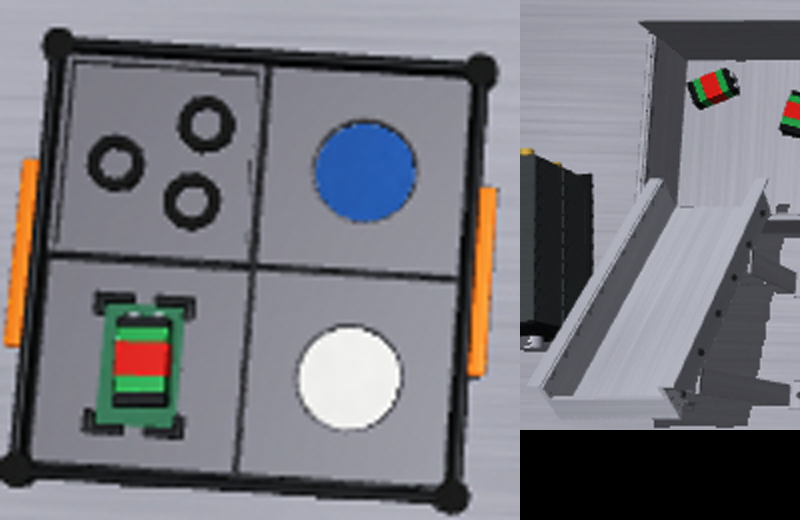

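Run:
```python
from h import *
np.set_printoptions(precision=4,suppress=True)
c=capture("top");s=capture("scene")
V=[(v,np.array(regions_of(v,"battery_spent")[0]["region"])) for v in(c,s)]
for nm,W in(("top",V[:1]),("scene",V[1:]),("both",V)): print(nm,*fit(W,BAT,[.497,.174,0],.008,True),[w[1].sum() for w in W])
# chute: fit top view by model silhouette; overlay
L=[]
for x in(-.045,.045):
    for y in(-.065,.15):
        z=.185-y*np.tan(np.radians(36)); L.append([x,y,z]); L.append([x+np.sign(x)*.002,y+.035*np.sin(np.radians(36))*1,z+.035*np.cos(np.radians(36))])
    for y in(.14,.34):L.append([x*0+np.sign(x)*.1,y,.072])
L=np.array(L)
t=cv2.resize(c["frame"][90:310,0:170],None,fx=2.5,fy=2.5,interpolation=cv2.INTER_CUBIC)
q=cv2.resize(s["frame"][60:215,350:510],None,fx=2.5,fy=2.5,interpolation=cv2.INTER_CUBIC)
for yaw,col in((-92,(0,255,0)),):
    a=np.radians(yaw)
    X=L@np.array([[np.cos(a),np.sin(a),0],[-np.sin(a),np.cos(a),0],[0,0,1]])+[.501,.413,0]
    for x in X:
        p=proj(c,x); cv2.circle(t,(int(p[0]*2.5),int((p[1]-90)*2.5)),3,col,-1)
        p=proj(s,x); cv2.circle(q,(int((p[0]-350)*2.5),int((p[1]-60)*2.5)),3,col,-1)
z1=cv2.resize(c["frame"][252:302,205:245],None,fx=4.8,fy=4.8,interpolation=cv2.INTER_CUBIC)
z2=cv2.resize(s["frame"][180:212,318:356],None,fx=9,fy=9,interpolation=cv2.INTER_CUBIC)
o=np.zeros((600,800,3),np.uint8)
def put(i,x,y): h,w=i.shape[:2]; h=min(h,600-y);w=min(w,800-x); o[y:y+h,x:x+w]=i[:h,:w]
put(t,0,0);put(q,425,0);put(z2,430,310);put(z1[:,:],0,0) if 0 else None
cv2.imwrite("pics/chute.png",o)
z1=cv2.resize(c["frame"][255:300,205:245],None,fx=13,fy=13,interpolation=cv2.INTER_NEAREST);cv2.imwrite("pics/spent.png",z1)
```

```text
top [0.4983 0.1726 0.0772] 0.9178250267630697 [np.int64(314)]
scene [ 0.4949  0.175  -0.0571] 1.6912961787230403 [np.int64(134)]
both [0.4979 0.1728 0.0192] 1.4537803051803109 [np.int64(314), np.int64(134)]
```

View pics/chute.png

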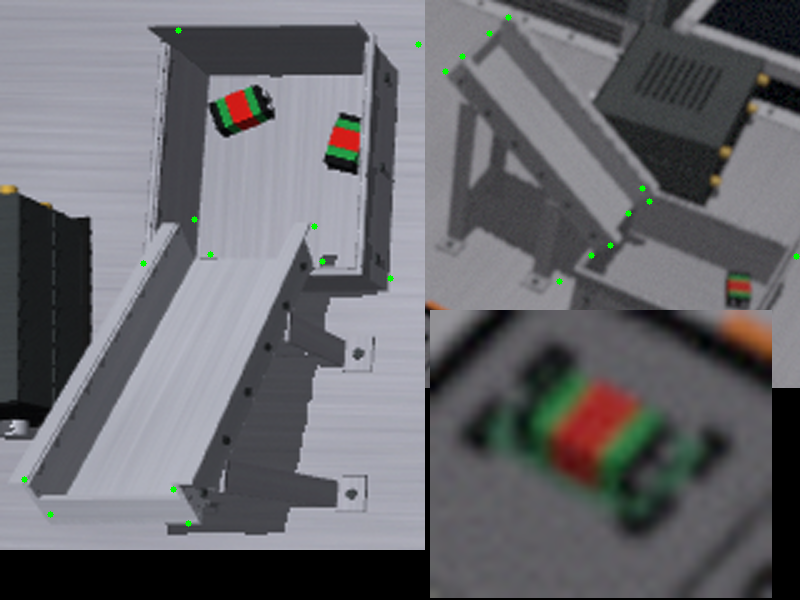

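View pics/spent.png

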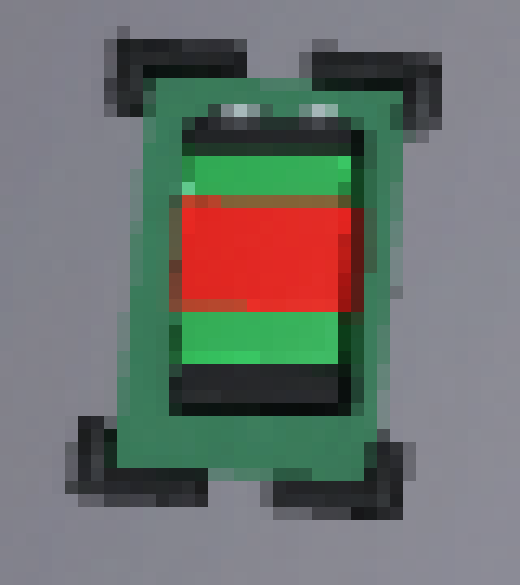

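>>> step_arm(targets=[{"grip": 100,"rz": 0.98},{"grip": 100,"rz": 0.98},{"grip": 100,"rz": 0.98},{"grip": 100,"rz": 0.98},{"grip": 100}], squeeze=30)

```text
invalid input
```

>>> step_arm(targets=[{"grip": 100,"dx": 0.9,"dy": -0.6,"dz": 0.2},{"grip": 100,"dx": 0.9,"dy": -0.6,"dz": 0.2},{"grip": 100,"dx": 0.9,"dy": -0.6,"dz": 0.2},{"grip": 100,"dx": 0.9,"dy": -0.6,"dz": 0.2},{"grip": 100,"dx": 0.9,"dy": -0.6,"dz": 0.2}])

```text
invalid input
```

>>> step_arm(targets=[{"grip": 100,"dx": 0.9,"dy": -0.6,"dz": 0.2},{"grip": 100,"dx": 0.9,"dy": -0.6,"dz": 0.2},{"grip": 100,"dx": 0.9,"dy": -0.6,"dz": 0.2},{"grip": 100,"dx": 0.9,"dy": -0.6,"dz": 0.2},{"grip": 100}])

```text
invalid input
```

>>> step_arm(targets=[{"grip": 100,"dx": 0,"dy": 0,"dz": 0,"rx": 0,"ry": 0,"rz": 0.98},{"grip": 100,"dx": 0,"dy": 0,"dz": 0,"rx": 0,"ry": 0,"rz": 0.98},{"grip": 100,"dx": 0,"dy": 0,"dz": 0,"rx": 0,"ry": 0,"rz": 0.98},{"grip": 100,"dx": 0,"dy": 0,"dz": 0,"rx": 0,"ry": 0,"rz": 0.98},{"grip": 100,"dx": 0,"dy": 0,"dz": 0,"rx": 0,"ry": 0,"rz": 0}], squeeze=30)

```text
t: 2.82
position: [0.2007, -0.6183, 0.2314]
tcp_rot: [1.0, -0.0, -0.0, 0.0]
ft_force: [0.6, -0.1, 0.8]
finger_gap: 0.0856
grip_force: 0.0
```

>>> step_arm(targets=[{"grip": 100,"dx": 0.9,"dy": -0.6,"dz": 0.2,"rx": 0,"ry": 0,"rz": 0},{"grip": 100,"dx": 0.9,"dy": -0.6,"dz": 0.2,"rx": 0,"ry": 0,"rz": 0},{"grip": 100,"dx": 0.9,"dy": -0.6,"dz": 0.2,"rx": 0,"ry": 0,"rz": 0},{"grip": 100,"dx": 0.9,"dy": -0.6,"dz": 0.2,"rx": 0,"ry": 0,"rz": 0},{"grip": 100,"dx": 0.9,"dy": -0.6,"dz": 0.2,"rx": 0,"ry": 0,"rz": 0}])

```text
t: 3.23
position: [0.3368, -0.5273, 0.2013]
tcp_rot: [1.0, 0.001, 0.0, 0.0]
ft_force: [0.6, 0.3, -0.6]
finger_gap: 0.0853
grip_force: 0.0
```

>>> step_arm(targets=[{"grip": 100,"dx": 0.9,"dy": -0.6,"dz": 0.2,"rx": 0,"ry": 0,"rz": 0},{"grip": 100,"dx": 0.9,"dy": -0.6,"dz": 0.2,"rx": 0,"ry": 0,"rz": 0},{"grip": 100,"dx": 0.9,"dy": -0.6,"dz": 0.2,"rx": 0,"ry": 0,"rz": 0},{"grip": 100,"dx": 0.9,"dy": -0.6,"dz": 0.2,"rx": 0,"ry": 0,"rz": 0},{"grip": 100,"dx": 0.9,"dy": -0.6,"dz": 0.2,"rx": 0,"ry": 0,"rz": 0}])

```text
t: 3.65
position: [0.4719, -0.4372, 0.1712]
tcp_rot: [1.0, 0.001, 0.0, 0.0]
ft_force: [0.2, -0.4, 0.2]
finger_gap: 0.0853
grip_force: 0.0
```

>>> step_arm(targets=[{"grip": 100,"dx": 0.13,"dy": 0,"dz": 1,"rx": 0,"ry": 0,"rz": 0},{"grip": 100,"dx": 0,"dy": 0,"dz": 1,"rx": 0,"ry": 0,"rz": 0},{"grip": 100,"dx": 0,"dy": 0,"dz": 1,"rx": 0,"ry": 0,"rz": 0},{"grip": 100,"dx": 0,"dy": 0,"dz": 1,"rx": 0,"ry": 0,"rz": 0},{"grip": 100,"dx": 0,"dy": 0,"dz": 0.5,"rx": 0,"ry": 0,"rz": 0}])

```text
t: 4.07
position: [0.4727, -0.4365, 0.0324]
tcp_rot: [1.0, 0.001, -0.002, -0.002]
ft_force: [-0.6, 1.0, -0.3]
finger_gap: 0.0853
grip_force: 0.0
```

Run:
```python
from h import *
c=capture("top");s=capture("scene")
a=cv2.resize(c["frame"][230:330,460:580],None,fx=3.3,fy=3.3);b=cv2.resize(s["frame"][290:410,120:240],None,fx=3.3,fy=3.3)
o=np.zeros((400,800,3),np.uint8);o[:a.shape[0],:a.shape[1]]=a;o[:b.shape[0],400:400+b.shape[1]]=b
cv2.imwrite("pics/g1.png",o)
```

```text
(no output)
```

View pics/g1.png

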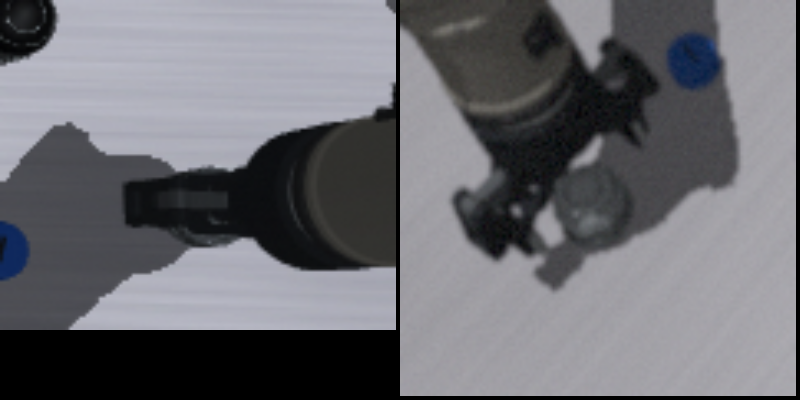

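>>> step_arm(targets=[{"grip": 100,"dx": 0.08,"dy": 0,"dz": 0.2,"rx": 0,"ry": 0,"rz": 0},{"grip": 100,"dx": 0,"dy": 0,"dz": 0.2,"rx": 0,"ry": 0,"rz": 0},{"grip": 100,"dx": 0,"dy": 0,"dz": 0,"rx": 0,"ry": 0,"rz": 0}])

```text
t: 4.42
position: [0.4775, -0.4384, 0.0247]
tcp_rot: [1.0, 0.001, 0.0, 0.0]
ft_force: [0.0, 0.3, -0.4]
finger_gap: 0.0855
grip_force: 0.0
```

>>> step_arm(targets=[{"grip": 100,"dx": -0.04,"dy": 0,"dz": 0.16,"rx": 0,"ry": 0,"rz": 0},{"grip": 60,"dx": 0,"dy": 0,"dz": 0,"rx": 0,"ry": 0,"rz": 0},{"grip": 60,"dx": 0,"dy": 0,"dz": 0,"rx": 0,"ry": 0,"rz": 0},{"grip": 45,"dx": 0,"dy": 0,"dz": 0,"rx": 0,"ry": 0,"rz": 0},{"grip": 45,"dx": 0,"dy": 0,"dz": 0,"rx": 0,"ry": 0,"rz": 0}], squeeze=25)

```text
t: 4.83
position: [0.476, -0.4385, 0.0202]
tcp_rot: [1.0, 0.0, 0.0, 0.0]
ft_force: [0.7, 1.0, 0.6]
finger_gap: 0.0469
grip_force: 25.9
```

>>> step_arm(targets=[{"grip": 30,"dx": 0,"dy": 0,"dz": 0,"rx": 0,"ry": 0,"rz": 0},{"grip": 30,"dx": 0,"dy": 0,"dz": 0,"rx": 0,"ry": 0,"rz": 0},{"grip": 30,"dx": 0,"dy": 0,"dz": 0,"rx": 0,"ry": 0,"rz": 0},{"grip": 30,"dx": 0,"dy": 0,"dz": 0,"rx": 0,"ry": 0,"rz": 0}])

```text
t: 5.17
position: [0.4761, -0.4386, 0.0201]
tcp_rot: [1.0, 0.0, 0.0, 0.0]
ft_force: [-0.9, 0.8, 4.9]
finger_gap: 0.0474
grip_force: 26.2
```

>>> step_arm(targets=[{"grip": 30,"dx": 0,"dy": 0,"dz": -0.4,"rx": 0,"ry": 0,"rz": 0},{"grip": 30,"dx": 0,"dy": 0,"dz": -0.8,"rx": 0,"ry": 0,"rz": 0},{"grip": 30,"dx": 0,"dy": 0,"dz": -1,"rx": 0,"ry": 0,"rz": 0},{"grip": 30,"dx": 0,"dy": 0,"dz": -1,"rx": 0,"ry": 0,"rz": 0},{"grip": 30,"dx": 0,"dy": -0.4,"dz": -0.4,"rx": 0,"ry": 0,"rz": 0}])

```text
t: 5.58
position: [0.4765, -0.4304, 0.1323]
tcp_rot: [1.0, -0.002, 0.002, 0.003]
ft_force: [1.0, -1.4, 0.5]
finger_gap: 0.0473
grip_force: 26.1
```

>>> step_arm(targets=[{"grip": 30,"dx": 0.1,"dy": -0.7,"dz": 0,"rx": 0,"ry": 0,"rz": 0},{"grip": 30,"dx": 0.1,"dy": -1,"dz": 0,"rx": 0,"ry": 0,"rz": 0},{"grip": 30,"dx": 0.1,"dy": -1,"dz": 0,"rx": 0,"ry": 0,"rz": 0},{"grip": 30,"dx": 0.1,"dy": -1,"dz": 0,"rx": 0,"ry": 0,"rz": 0},{"grip": 30,"dx": 0.1,"dy": -1,"dz": 0,"rx": 0,"ry": 0,"rz": 0}])

```text
t: 6.0
position: [0.4902, -0.2837, 0.1277]
tcp_rot: [1.0, -0.0, -0.0, -0.0]
ft_force: [1.1, -0.2, -0.6]
finger_gap: 0.0471
grip_force: 26.1
```

>>> step_arm(targets=[{"grip": 30,"dx": 0,"dy": -1,"dz": 0,"rx": 0,"ry": 0,"rz": 0},{"grip": 30,"dx": 0,"dy": -1,"dz": 0,"rx": 0,"ry": 0,"rz": 0},{"grip": 30,"dx": 0,"dy": -1,"dz": 0,"rx": 0,"ry": 0,"rz": 0},{"grip": 30,"dx": 0,"dy": -1,"dz": 0,"rx": 0,"ry": 0,"rz": 0},{"grip": 30,"dx": 0,"dy": -1,"dz": 0,"rx": 0,"ry": 0,"rz": 0}])

```text
t: 6.42
position: [0.49, -0.1337, 0.1277]
tcp_rot: [1.0, 0.0, -0.0, 0.0]
ft_force: [1.5, -0.8, -0.9]
finger_gap: 0.0472
grip_force: 26.1
```

>>> step_arm(targets=[{"grip": 30,"dx": 0,"dy": -1,"dz": 0,"rx": 0,"ry": 0,"rz": 0},{"grip": 30,"dx": 0,"dy": -1,"dz": 0,"rx": 0,"ry": 0,"rz": 0},{"grip": 30,"dx": 0,"dy": -1,"dz": 0,"rx": 0,"ry": 0,"rz": 0},{"grip": 30,"dx": 0,"dy": -1,"dz": 0,"rx": 0,"ry": 0,"rz": 0},{"grip": 30,"dx": 0,"dy": -0.9,"dz": 0,"rx": 0,"ry": 0,"rz": 0}])

```text
t: 6.83
position: [0.49, 0.0137, 0.1278]
tcp_rot: [1.0, 0.001, -0.0, -0.0]
ft_force: [0.1, 0.4, -1.2]
finger_gap: 0.0477
grip_force: 26.1
```

>>> step_arm(targets=[{"grip": 30,"dx": 0,"dy": -0.6,"dz": 0,"rx": 0,"ry": 0,"rz": 0},{"grip": 30,"dx": 0,"dy": -0.2,"dz": 0,"rx": 0,"ry": 0,"rz": 0},{"grip": 30,"dx": 0,"dy": 0,"dz": 0,"rx": 0,"ry": 0,"rz": 0},{"grip": 30,"dx": 0,"dy": 0,"dz": 0,"rx": 0,"ry": 0,"rz": 0}])

```text
t: 7.17
position: [0.4904, 0.0346, 0.1275]
tcp_rot: [1.0, -0.0, -0.0, 0.001]
ft_force: [-0.4, -1.1, -2.3]
finger_gap: 0.0472
grip_force: 26.1
```

>>> step_arm(targets=[{"grip": 30,"dx": 0.02,"dy": -0.6,"dz": 0,"rx": 0,"ry": 0,"rz": 0},{"grip": 30,"dx": 0,"dy": -0.47,"dz": 0.3,"rx": 0,"ry": 0,"rz": 0},{"grip": 30,"dx": 0,"dy": 0,"dz": 0.7,"rx": 0,"ry": 0,"rz": 0},{"grip": 30,"dx": 0,"dy": 0,"dz": 0.8,"rx": 0,"ry": 0,"rz": 0},{"grip": 30,"dx": 0,"dy": 0,"dz": 0.7,"rx": 0,"ry": 0,"rz": 0}])

```text
t: 7.58
position: [0.4914, 0.0655, 0.0516]
tcp_rot: [1.0, -0.001, 0.0, 0.001]
ft_force: [-0.4, 0.1, -0.4]
finger_gap: 0.0468
grip_force: 26.1
```

>>> step_arm(targets=[{"grip": 30,"dx": 0,"dy": 0,"dz": 0.3,"rx": 0,"ry": 0,"rz": 0},{"grip": 30,"dx": 0,"dy": 0,"dz": 0.1,"rx": 0,"ry": 0,"rz": 0},{"grip": 30,"dx": 0,"dy": 0,"dz": 0,"rx": 0,"ry": 0,"rz": 0},{"grip": 30,"dx": 0,"dy": 0,"dz": 0,"rx": 0,"ry": 0,"rz": 0}])

```text
t: 7.92
position: [0.4922, 0.0673, 0.0413]
tcp_rot: [1.0, -0.001, 0.001, 0.0]
ft_force: [-0.2, -0.0, -1.8]
finger_gap: 0.0472
grip_force: 26.1
```

Run:
```python
from h import *
c=capture("top");s=capture("scene")
a=cv2.resize(c["frame"][185:315,190:320],None,fx=3,fy=3);b=cv2.resize(s["frame"][160:280,270:410],None,fx=2.85,fy=2.85)
o=np.zeros((400,800,3),np.uint8);o[:a.shape[0],:a.shape[1]]=a;o[:b.shape[0],400:400+b.shape[1]]=b
cv2.imwrite("pics/g2.png",o)
```

```text
(no output)
```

View pics/g2.png

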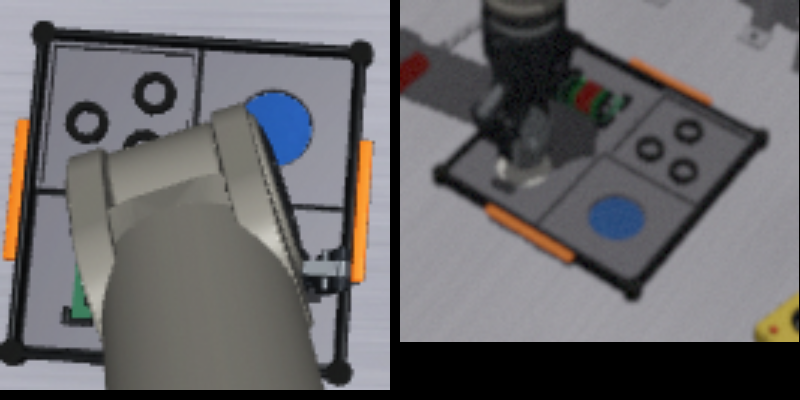

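>>> step_arm(targets=[{"grip": 30,"dx": 0,"dy": 0,"dz": 0.15,"rx": 0,"ry": 0,"rz": 0},{"grip": 30,"dx": 0,"dy": 0,"dz": 0.15,"rx": 0,"ry": 0,"rz": 0},{"grip": 30,"dx": 0,"dy": 0,"dz": 0.08,"rx": 0,"ry": 0,"rz": 0},{"grip": 30,"dx": 0,"dy": 0,"dz": 0,"rx": 0,"ry": 0,"rz": 0},{"grip": 30,"dx": 0,"dy": 0,"dz": 0,"rx": 0,"ry": 0,"rz": 0}])

```text
t: 8.43
position: [0.4909, 0.0679, 0.0288]
tcp_rot: [1.0, 0.0, -0.0, 0.0]
ft_force: [0.1, -0.0, -1.1]
finger_gap: 0.0471
grip_force: 26.1
```

>>> step_arm(targets=[{"grip": 30,"dx": 0,"dy": 0,"dz": 0.02,"rx": 0,"ry": 0,"rz": 0},{"grip": 30,"dx": 0,"dy": 0,"dz": 0.02,"rx": 0,"ry": 0,"rz": 0},{"grip": 30,"dx": 0,"dy": 0,"dz": 0,"rx": 0,"ry": 0,"rz": 0},{"grip": 30,"dx": 0,"dy": 0,"dz": 0,"rx": 0,"ry": 0,"rz": 0}])

```text
t: 8.77
position: [0.4914, 0.0679, 0.0281]
tcp_rot: [1.0, 0.0, 0.0, 0.0]
ft_force: [-0.1, -0.3, 0.5]
finger_gap: 0.0469
grip_force: 26.3
```

>>> step_arm(targets=[{"grip": 60,"dx": 0,"dy": 0,"dz": 0,"rx": 0,"ry": 0,"rz": 0},{"grip": 65,"dx": 0,"dy": 0,"dz": 0,"rx": 0,"ry": 0,"rz": 0},{"grip": 72,"dx": 0,"dy": 0,"dz": 0,"rx": 0,"ry": 0,"rz": 0},{"grip": 72,"dx": 0,"dy": 0,"dz": 0,"rx": 0,"ry": 0,"rz": 0},{"grip": 72,"dx": 0,"dy": 0,"dz": 0,"rx": 0,"ry": 0,"rz": 0}])

```text
t: 9.18
position: [0.4912, 0.0678, 0.0279]
tcp_rot: [1.0, 0.0, 0.0, 0.0]
ft_force: [0.5, -0.5, 0.7]
finger_gap: 0.0611
grip_force: 0.0
```

>>> step_arm(targets=[{"grip": 72,"dx": 0,"dy": 0,"dz": -0.3,"rx": 0,"ry": 0,"rz": 0},{"grip": 72,"dx": 0,"dy": 0,"dz": -0.8,"rx": 0,"ry": 0,"rz": 0},{"grip": 72,"dx": 0,"dy": 0,"dz": -1,"rx": 0,"ry": 0,"rz": 0},{"grip": 72,"dx": 0,"dy": 0,"dz": -1,"rx": 0,"ry": 0,"rz": 0},{"grip": 72,"dx": 0,"dy": 0.5,"dz": -0.8,"rx": 0,"ry": 0,"rz": 0}])

```text
t: 9.6
position: [0.4919, 0.0561, 0.1479]
tcp_rot: [1.0, 0.003, 0.001, -0.001]
ft_force: [1.3, 0.5, 0.9]
finger_gap: 0.0615
grip_force: 0.0
```

>>> step_arm(targets=[{"grip": 100,"dx": -0.2,"dy": 1,"dz": 0,"rx": 0,"ry": 0,"rz": 0},{"grip": 100,"dx": -0.2,"dy": 1,"dz": 0,"rx": 0,"ry": 0,"rz": 0},{"grip": 100,"dx": -0.2,"dy": 1,"dz": 0,"rx": 0,"ry": 0,"rz": 0},{"grip": 100,"dx": -0.2,"dy": 1,"dz": 0,"rx": 0,"ry": 0,"rz": 0},{"grip": 100,"dx": -0.2,"dy": 1,"dz": 0,"rx": 0,"ry": 0,"rz": 0}])

```text
t: 10.02
position: [0.4609, -0.0984, 0.1458]
tcp_rot: [1.0, 0.0, 0.001, 0.0]
ft_force: [0.4, -0.3, 0.1]
finger_gap: 0.0855
grip_force: 0.0
```

>>> step_arm(targets=[{"grip": 100,"dx": -0.2,"dy": 1,"dz": 0,"rx": 0,"ry": 0,"rz": 0},{"grip": 100,"dx": -0.2,"dy": 1,"dz": 0,"rx": 0,"ry": 0,"rz": 0},{"grip": 100,"dx": -0.1,"dy": 1,"dz": 0,"rx": 0,"ry": 0,"rz": 0},{"grip": 100,"dx": 0,"dy": 1,"dz": 0,"rx": 0,"ry": 0,"rz": 0},{"grip": 100,"dx": 0,"dy": 1,"dz": 0,"rx": 0,"ry": 0,"rz": 0}])

```text
t: 10.43
position: [0.4459, -0.2485, 0.1457]
tcp_rot: [1.0, 0.0, 0.0, 0.0]
ft_force: [-0.0, 0.3, -0.4]
finger_gap: 0.0853
grip_force: 0.0
```

Run:
```python
from h import *
np.set_printoptions(precision=4,suppress=True)
c=capture("top");s=capture("scene")
for v in(c,s):
    R=regions_of(v,"capsule_silver"); print([(r["box"],round(r["confidence"],2)) for r in R[:2]])
    print(fit([(v,np.array(R[0]["region"]))],CAPS,[.491,.067],.008))
a=cv2.resize(c["frame"][185:315,190:320],None,fx=3,fy=3);b=cv2.resize(s["frame"][160:280,270:410],None,fx=2.85,fy=2.85)
o=np.zeros((400,800,3),np.uint8);o[:a.shape[0],:a.shape[1]]=a;o[:b.shape[0],400:400+b.shape[1]]=b
cv2.imwrite("pics/g3.png",o)
print(bot.observe()["position"])
```

```text
[([260.8, 268.2, 28.2, 24.1], 0.98)]
(array([0.4924, 0.0672]), np.float64(0.34591418704205085))
[([308.5, 198.2, 15.4, 24.1], 0.54)]
(array([0.4889, 0.0738]), np.float64(0.724796438187925))
[ 0.4461 -0.2475  0.1453]
```

View pics/g3.png

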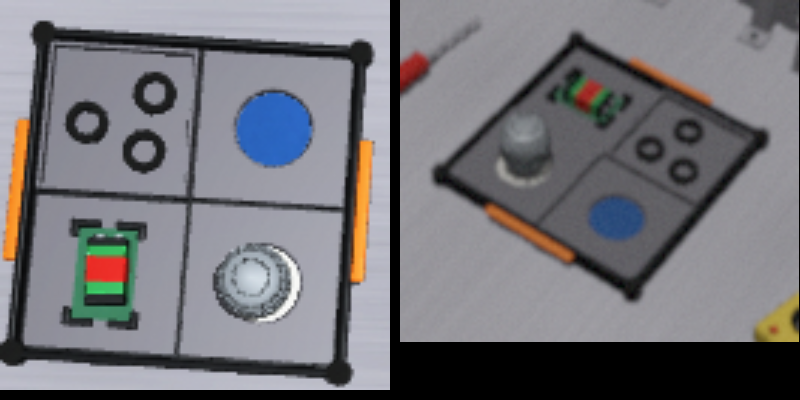

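>>> step_arm(targets=[{"grip": 100,"dx": 0.03,"dy": 0.8,"dz": 0,"rx": 0,"ry": 0,"rz": 0},{"grip": 100,"dx": 0,"dy": 0.8,"dz": 0.3,"rx": 0,"ry": 0,"rz": 0},{"grip": 100,"dx": 0,"dy": 0.5,"dz": 0.7,"rx": 0,"ry": 0,"rz": 0},{"grip": 100,"dx": 0,"dy": 0,"dz": 1,"rx": 0,"ry": 0,"rz": 0},{"grip": 100,"dx": 0,"dy": 0,"dz": 1,"rx": 0,"ry": 0,"rz": 0}])

```text
t: 11.05
position: [0.4485, -0.3099, 0.0551]
tcp_rot: [1.0, 0.0, 0.001, 0.0]
ft_force: [-0.2, 0.7, -0.5]
finger_gap: 0.0852
grip_force: 0.0
```

>>> step_arm(targets=[{"grip": 100,"dx": 0,"dy": 0,"dz": 0.6,"rx": 0,"ry": 0,"rz": 0},{"grip": 100,"dx": 0,"dy": 0,"dz": 0.3,"rx": 0,"ry": 0,"rz": 0},{"grip": 100,"dx": 0,"dy": 0,"dz": 0,"rx": 0,"ry": 0,"rz": 0},{"grip": 100,"dx": 0,"dy": 0,"dz": 0,"rx": 0,"ry": 0,"rz": 0}])

```text
t: 11.38
position: [0.448, -0.3093, 0.0285]
tcp_rot: [1.0, 0.001, 0.0, -0.0]
ft_force: [-0.0, -0.6, -0.3]
finger_gap: 0.0855
grip_force: 0.0
```

>>> step_arm(targets=[{"grip": 100,"dx": 0,"dy": 0.08,"dz": 0.25,"rx": 0,"ry": 0,"rz": 0},{"grip": 100,"dx": 0,"dy": 0,"dz": 0.2,"rx": 0,"ry": 0,"rz": 0},{"grip": 100,"dx": 0,"dy": 0,"dz": 0.08,"rx": 0,"ry": 0,"rz": 0},{"grip": 60,"dx": 0,"dy": 0,"dz": 0,"rx": 0,"ry": 0,"rz": 0},{"grip": 50,"dx": 0,"dy": 0,"dz": 0,"rx": 0,"ry": 0,"rz": 0}])

```text
t: 11.8
position: [0.4472, -0.3126, 0.0121]
tcp_rot: [1.0, 0.0, 0.0, 0.0]
ft_force: [-0.2, 0.4, -1.0]
finger_gap: 0.064
grip_force: 0.0
```

>>> step_arm(targets=[{"grip": 35,"dx": 0,"dy": 0,"dz": 0,"rx": 0,"ry": 0,"rz": 0},{"grip": 20,"dx": 0,"dy": 0,"dz": 0,"rx": 0,"ry": 0,"rz": 0},{"grip": 20,"dx": 0,"dy": 0,"dz": 0,"rx": 0,"ry": 0,"rz": 0},{"grip": 20,"dx": 0,"dy": 0,"dz": 0,"rx": 0,"ry": 0,"rz": 0},{"grip": 20,"dx": 0,"dy": 0,"dz": 0,"rx": 0,"ry": 0,"rz": 0}])

```text
t: 12.22
position: [0.4475, -0.3128, 0.0125]
tcp_rot: [1.0, 0.0, 0.0, 0.0]
ft_force: [-0.0, 0.7, 3.0]
finger_gap: 0.0351
grip_force: 24.9
```

>>> step_arm(targets=[{"grip": 20,"dx": 0,"dy": 0,"dz": -0.5,"rx": 0,"ry": 0,"rz": 0},{"grip": 20,"dx": 0,"dy": 0,"dz": -1,"rx": 0,"ry": 0,"rz": 0},{"grip": 20,"dx": 0,"dy": 0,"dz": -1,"rx": 0,"ry": 0,"rz": 0},{"grip": 20,"dx": 0,"dy": 0,"dz": -1,"rx": 0,"ry": 0,"rz": 0},{"grip": 20,"dx": 0.2,"dy": -0.5,"dz": -0.7,"rx": 0,"ry": 0,"rz": 0}])

```text
t: 12.63
position: [0.4523, -0.3013, 0.1406]
tcp_rot: [1.0, -0.003, 0.001, 0.002]
ft_force: [0.8, -0.7, -0.2]
finger_gap: 0.0346
grip_force: 25.1
```

>>> step_arm(targets=[{"grip": 20,"dx": 0.4,"dy": -1,"dz": 0,"rx": 0,"ry": 0,"rz": 0},{"grip": 20,"dx": 0.4,"dy": -1,"dz": 0,"rx": 0,"ry": 0,"rz": 0},{"grip": 20,"dx": 0.4,"dy": -1,"dz": 0,"rx": 0,"ry": 0,"rz": 0},{"grip": 20,"dx": 0.4,"dy": -1,"dz": 0,"rx": 0,"ry": 0,"rz": 0},{"grip": 20,"dx": 0.4,"dy": -1,"dz": 0,"rx": 0,"ry": 0,"rz": 0}])

```text
t: 13.05
position: [0.5133, -0.146, 0.1379]
tcp_rot: [1.0, 0.0, -0.0, 0.0]
ft_force: [-0.2, 0.1, -0.7]
finger_gap: 0.0348
grip_force: 25.1
```

>>> step_arm(targets=[{"grip": 20,"dx": 0.4,"dy": -1,"dz": 0,"rx": 0,"ry": 0,"rz": 0},{"grip": 20,"dx": 0.4,"dy": -1,"dz": 0,"rx": 0,"ry": 0,"rz": 0},{"grip": 20,"dx": 0.4,"dy": -1,"dz": 0,"rx": 0,"ry": 0,"rz": 0},{"grip": 20,"dx": 0.4,"dy": -1,"dz": 0,"rx": 0,"ry": 0,"rz": 0},{"grip": 20,"dx": 0.4,"dy": -1,"dz": 0,"rx": 0,"ry": 0,"rz": 0}])

```text
t: 13.47
position: [0.5732, 0.004, 0.1377]
tcp_rot: [1.0, 0.0, -0.0, 0.0]
ft_force: [0.4, -0.2, -0.5]
finger_gap: 0.0347
grip_force: 25.1
```

>>> step_arm(targets=[{"grip": 20,"dx": 0.4,"dy": -0.9,"dz": 0,"rx": 0,"ry": 0,"rz": 0},{"grip": 20,"dx": 0.3,"dy": -0.5,"dz": 0,"rx": 0,"ry": 0,"rz": 0},{"grip": 20,"dx": 0,"dy": 0,"dz": 0,"rx": 0,"ry": 0,"rz": 0},{"grip": 20,"dx": 0,"dy": 0,"dz": 0,"rx": 0,"ry": 0,"rz": 0}])

```text
t: 13.8
position: [0.5939, 0.0456, 0.1375]
tcp_rot: [1.0, 0.001, -0.0, 0.0]
ft_force: [0.0, 0.1, -0.6]
finger_gap: 0.0346
grip_force: 25.1
```

>>> step_arm(targets=[{"grip": 20,"dx": 0.24,"dy": -0.58,"dz": 0.2,"rx": 0,"ry": 0,"rz": 0},{"grip": 20,"dx": 0,"dy": 0,"dz": 0.7,"rx": 0,"ry": 0,"rz": 0},{"grip": 20,"dx": 0,"dy": 0,"dz": 0.9,"rx": 0,"ry": 0,"rz": 0},{"grip": 20,"dx": 0,"dy": 0,"dz": 0.9,"rx": 0,"ry": 0,"rz": 0},{"grip": 20,"dx": 0,"dy": 0,"dz": 0.5,"rx": 0,"ry": 0,"rz": 0}])

```text
t: 14.22
position: [0.5987, 0.059, 0.0389]
tcp_rot: [1.0, -0.001, -0.002, 0.001]
ft_force: [-0.6, -0.4, -1.1]
finger_gap: 0.0347
grip_force: 25.1
```

>>> step_arm(targets=[{"grip": 20,"dx": 0,"dy": 0,"dz": 0.2,"rx": 0,"ry": 0,"rz": 0},{"grip": 20,"dx": 0,"dy": 0,"dz": 0.1,"rx": 0,"ry": 0,"rz": 0},{"grip": 20,"dx": 0,"dy": 0,"dz": 0,"rx": 0,"ry": 0,"rz": 0},{"grip": 20,"dx": 0,"dy": 0,"dz": 0,"rx": 0,"ry": 0,"rz": 0}])

```text
t: 14.55
position: [0.6022, 0.0613, 0.0341]
tcp_rot: [1.0, -0.0, 0.001, 0.0]
ft_force: [-0.8, 0.5, -0.8]
finger_gap: 0.0346
grip_force: 25.1
```

>>> step_arm(targets=[{"grip": 20,"dx": -0.03,"dy": -0.05,"dz": 0.18,"rx": 0,"ry": 0,"rz": 0},{"grip": 20,"dx": 0,"dy": 0,"dz": 0.15,"rx": 0,"ry": 0,"rz": 0},{"grip": 20,"dx": 0,"dy": 0,"dz": 0.1,"rx": 0,"ry": 0,"rz": 0},{"grip": 20,"dx": 0,"dy": 0,"dz": 0.02,"rx": 0,"ry": 0,"rz": 0},{"grip": 20,"dx": 0,"dy": 0,"dz": 0,"rx": 0,"ry": 0,"rz": 0}])

```text
t: 14.97
position: [0.6005, 0.0637, 0.0204]
tcp_rot: [1.0, 0.0, -0.0, 0.0]
ft_force: [-2.1, -0.2, 6.7]
finger_gap: 0.0346
grip_force: 25.6
```

>>> step_arm(targets=[{"grip": 20,"dx": 0,"dy": 0,"dz": 0,"rx": 0,"ry": 0,"rz": 0},{"grip": 20,"dx": 0,"dy": 0,"dz": 0,"rx": 0,"ry": 0,"rz": 0}])

```text
t: 15.13
position: [0.6005, 0.0637, 0.0205]
tcp_rot: [1.0, 0.0, 0.0, 0.0]
ft_force: [-3.2, -0.2, 6.0]
finger_gap: 0.0349
grip_force: 25.6
```

>>> step_arm(targets=[{"grip": 60,"dx": 0,"dy": 0,"dz": 0,"rx": 0,"ry": 0,"rz": 0},{"grip": 60,"dx": 0,"dy": 0,"dz": 0,"rx": 0,"ry": 0,"rz": 0},{"grip": 60,"dx": 0,"dy": 0,"dz": 0,"rx": 0,"ry": 0,"rz": 0},{"grip": 60,"dx": 0,"dy": 0,"dz": -0.3,"rx": 0,"ry": 0,"rz": 0},{"grip": 60,"dx": 0,"dy": 0,"dz": -0.8,"rx": 0,"ry": 0,"rz": 0}])

```text
t: 15.55
position: [0.5974, 0.0629, 0.0499]
tcp_rot: [1.0, 0.0, -0.004, 0.001]
ft_force: [-0.4, -0.6, -0.6]
finger_gap: 0.0513
grip_force: 0.0
```

>>> step_arm(targets=[{"grip": 60,"dx": 0,"dy": 0,"dz": -1,"rx": 0,"ry": 0,"rz": 0},{"grip": 60,"dx": 0,"dy": 0,"dz": -1,"rx": 0,"ry": 0,"rz": 0},{"grip": 60,"dx": -0.3,"dy": -0.3,"dz": -0.8,"rx": 0,"ry": 0,"rz": 0},{"grip": 60,"dx": -0.8,"dy": -0.8,"dz": 0,"rx": 0,"ry": 0,"rz": 0},{"grip": 60,"dx": -0.8,"dy": -0.9,"dz": 0,"rx": 0,"ry": 0,"rz": 0}])

```text
t: 15.97
position: [0.5452, 0.1224, 0.1392]
tcp_rot: [1.0, -0.002, 0.003, -0.0]
ft_force: [0.3, 1.3, -0.7]
finger_gap: 0.0513
grip_force: 0.0
```

>>> step_arm(targets=[{"grip": 60,"dx": -0.8,"dy": -0.9,"dz": 0,"rx": 0,"ry": 0,"rz": 0},{"grip": 60,"dx": -0.6,"dy": -0.6,"dz": 0,"rx": 0,"ry": 0,"rz": 0},{"grip": 60,"dx": -0.2,"dy": -0.2,"dz": 0,"rx": 0,"ry": 0,"rz": 0},{"grip": 60,"dx": 0,"dy": 0,"dz": 0,"rx": 0,"ry": 0,"rz": 0},{"grip": 60,"dx": 0,"dy": 0,"dz": 0,"rx": 0,"ry": 0,"rz": 0}])

```text
t: 16.38
position: [0.4961, 0.1738, 0.137]
tcp_rot: [1.0, 0.0, 0.001, 0.0]
ft_force: [0.4, -0.8, 0.1]
finger_gap: 0.0508
grip_force: 0.0
```

Run:
```python
from h import *
np.set_printoptions(precision=4,suppress=True)
c=capture("top");s=capture("scene")
for v in(c,s):
    R=regions_of(v,"cap_blue"); print([(r["box"],round(r["confidence"],2)) for r in R[:2]], proj(v,[.6005,.0637,.02]))
    if R: print(fit([(v,np.array(R[0]["region"]))],CAP,[.6,.063],.008))
a=cv2.resize(c["frame"][185:315,190:320],None,fx=3,fy=3);b=cv2.resize(s["frame"][160:280,270:410],None,fx=2.85,fy=2.85)
o=np.zeros((400,800,3),np.uint8);o[:a.shape[0],:a.shape[1]]=a;o[:b.shape[0],400:400+b.shape[1]]=b
cv2.imwrite("pics/g4.png",o)
```

```text
[([271.0, 219.6, 16.5, 15.0], 0.48), ([261.1, 269.4, 26.5, 24.8], 0.4)] [np.float64(279.16583274008656), np.float64(227.4778138699789)]
(array([0.6001, 0.0622]), np.float64(0.5100690194822746))
[([338.9, 226.9, 11.5, 15.9], 0.59)] [np.float64(345.65385619934483), np.float64(233.96188147799415)]
(array([0.598 , 0.0656]), np.float64(0.495787597431688))
```

View pics/g4.png

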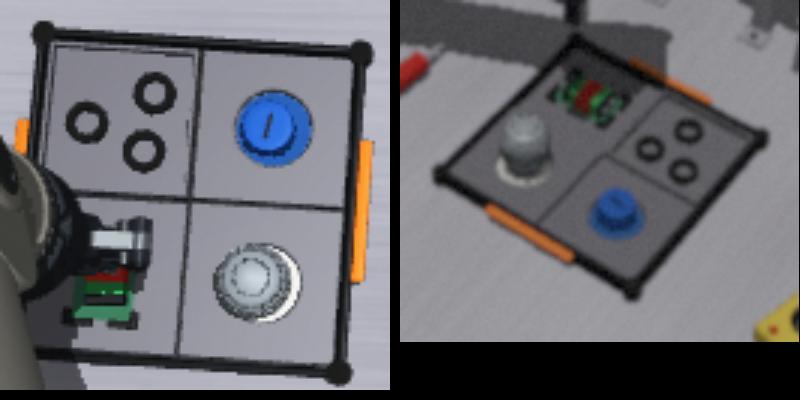

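>>> step_arm(targets=[{"grip": 60,"dx": 0.03,"dy": 0,"dz": 0.4,"rx": 0,"ry": 0,"rz": 0},{"grip": 60,"dx": 0,"dy": 0,"dz": 0.9,"rx": 0,"ry": 0,"rz": 0},{"grip": 60,"dx": 0,"dy": 0,"dz": 0.9,"rx": 0,"ry": 0,"rz": 0},{"grip": 60,"dx": 0,"dy": 0,"dz": 0.7,"rx": 0,"ry": 0,"rz": 0},{"grip": 60,"dx": 0,"dy": 0,"dz": 0.4,"rx": 0,"ry": 0,"rz": 0}])

```text
t: 17.0
position: [0.4946, 0.1729, 0.0341]
tcp_rot: [1.0, -0.0, -0.002, 0.001]
ft_force: [0.7, -0.3, -0.2]
finger_gap: 0.0512
grip_force: 0.0
```

>>> step_arm(targets=[{"grip": 60,"dx": 0,"dy": 0,"dz": 0.2,"rx": 0,"ry": 0,"rz": 0},{"grip": 60,"dx": 0,"dy": 0,"dz": 0,"rx": 0,"ry": 0,"rz": 0},{"grip": 60,"dx": 0,"dy": 0,"dz": 0,"rx": 0,"ry": 0,"rz": 0}])

```text
t: 17.25
position: [0.4969, 0.1745, 0.0318]
tcp_rot: [1.0, -0.0, 0.0, -0.0]
ft_force: [0.2, 0.0, 0.4]
finger_gap: 0.051
grip_force: 0.0
```

>>> step_arm(targets=[{"grip": 60,"dx": 0,"dy": 0,"dz": 0.3,"rx": 0,"ry": 0,"rz": 0},{"grip": 60,"dx": 0,"dy": 0,"dz": 0.2,"rx": 0,"ry": 0,"rz": 0},{"grip": 60,"dx": 0,"dy": 0,"dz": 0.11,"rx": 0,"ry": 0,"rz": 0},{"grip": 60,"dx": 0,"dy": 0,"dz": 0,"rx": 0,"ry": 0,"rz": 0},{"grip": 45,"dx": 0,"dy": 0,"dz": 0,"rx": 0,"ry": 0,"rz": 0}], squeeze=30)

```text
t: 17.67
position: [0.4962, 0.1744, 0.0131]
tcp_rot: [1.0, 0.0, -0.0, 0.0]
ft_force: [0.2, -0.0, -0.3]
finger_gap: 0.0403
grip_force: 0.0
```

>>> step_arm(targets=[{"grip": 35,"dx": 0,"dy": 0,"dz": 0,"rx": 0,"ry": 0,"rz": 0},{"grip": 15,"dx": 0,"dy": 0,"dz": 0,"rx": 0,"ry": 0,"rz": 0},{"grip": 15,"dx": 0,"dy": 0,"dz": 0,"rx": 0,"ry": 0,"rz": 0},{"grip": 15,"dx": 0,"dy": 0,"dz": 0,"rx": 0,"ry": 0,"rz": 0},{"grip": 15,"dx": 0,"dy": 0,"dz": 0,"rx": 0,"ry": 0,"rz": 0}])

```text
t: 18.08
position: [0.4967, 0.1746, 0.0136]
tcp_rot: [1.0, 0.0, 0.0, -0.0]
ft_force: [0.4, 0.4, 2.7]
finger_gap: 0.0256
grip_force: 29.9
```

>>> step_arm(targets=[{"grip": 15,"dx": 0,"dy": 0,"dz": -0.5,"rx": 0,"ry": 0,"rz": 0},{"grip": 15,"dx": 0,"dy": 0,"dz": -1,"rx": 0,"ry": 0,"rz": 0},{"grip": 15,"dx": 0,"dy": 0,"dz": -1,"rx": 0,"ry": 0,"rz": 0},{"grip": 15,"dx": 0,"dy": 0,"dz": -1,"rx": 0,"ry": 0,"rz": 0},{"grip": 15,"dx": 0,"dy": 0,"dz": -1,"rx": 0,"ry": 0,"rz": 0}])

```text
t: 18.5
position: [0.4957, 0.1741, 0.1492]
tcp_rot: [1.0, 0.0, -0.0, 0.0]
ft_force: [-0.1, 0.3, -0.4]
finger_gap: 0.0257
grip_force: 29.6
```

>>> step_arm(targets=[{"grip": 15,"dx": 0,"dy": 0,"dz": -1,"rx": 0,"ry": 0,"rz": 0},{"grip": 15,"dx": 0,"dy": 0,"dz": -1,"rx": 0,"ry": 0,"rz": 0},{"grip": 15,"dx": 0,"dy": 0,"dz": -1,"rx": 0,"ry": 0,"rz": 0},{"grip": 15,"dx": 0,"dy": 0,"dz": -1,"rx": 0,"ry": 0,"rz": 0},{"grip": 15,"dx": 0,"dy": 0,"dz": -1,"rx": 0,"ry": 0,"rz": 0}])

```text
t: 18.92
position: [0.4957, 0.1741, 0.2994]
tcp_rot: [1.0, 0.0, -0.0, 0.0]
ft_force: [0.1, -0.5, -0.6]
finger_gap: 0.0256
grip_force: 29.6
```

>>> step_arm(targets=[{"grip": 15,"dx": 0,"dy": -0.4,"dz": -0.4,"rx": 0,"ry": 0,"rz": 0},{"grip": 15,"dx": 0,"dy": -0.8,"dz": 0,"rx": 0,"ry": 0,"rz": 0},{"grip": 15,"dx": 0,"dy": -0.9,"dz": 0,"rx": 0,"ry": 0,"rz": 0},{"grip": 15,"dx": 0,"dy": -0.9,"dz": 0,"rx": 0,"ry": 0,"rz": 0},{"grip": 15,"dx": 0,"dy": -0.9,"dz": 0,"rx": 0,"ry": 0,"rz": 0}])

```text
t: 19.33
position: [0.4959, 0.2922, 0.3099]
tcp_rot: [1.0, -0.0, -0.0, 0.0]
ft_force: [0.3, -0.4, -0.7]
finger_gap: 0.0256
grip_force: 29.6
```

>>> step_arm(targets=[{"grip": 15,"dx": 0,"dy": -0.9,"dz": 0,"rx": 0,"ry": 0,"rz": 0},{"grip": 15,"dx": 0,"dy": -0.9,"dz": 0,"rx": 0,"ry": 0,"rz": 0},{"grip": 15,"dx": 0,"dy": -0.9,"dz": 0,"rx": 0,"ry": 0,"rz": 0},{"grip": 15,"dx": 0,"dy": -0.6,"dz": 0,"rx": 0,"ry": 0,"rz": 0},{"grip": 15,"dx": 0,"dy": -0.4,"dz": 0,"rx": 0,"ry": 0,"rz": 0}])

```text
t: 19.75
position: [0.4949, 0.4049, 0.3093]
tcp_rot: [1.0, 0.002, -0.001, -0.0]
ft_force: [-0.4, 0.4, -0.3]
finger_gap: 0.0256
grip_force: 29.6
```

>>> step_arm(targets=[{"grip": 15,"dx": 0,"dy": 0,"dz": 0,"rx": 0,"ry": 0,"rz": 0},{"grip": 15,"dx": 0,"dy": 0,"dz": 0,"rx": 0,"ry": 0,"rz": 0}])

```text
t: 19.92
position: [0.4961, 0.4018, 0.3096]
tcp_rot: [1.0, 0.0, -0.0, 0.001]
ft_force: [0.7, -0.7, -0.0]
finger_gap: 0.0259
grip_force: 29.7
```

>>> step_arm(targets=[{"grip": 15,"dx": 0.17,"dy": -0.45,"dz": 0.3,"rx": 0,"ry": 0,"rz": 0},{"grip": 15,"dx": 0,"dy": 0,"dz": 0.7,"rx": 0,"ry": 0,"rz": 0},{"grip": 15,"dx": 0,"dy": 0,"dz": 0.7,"rx": 0,"ry": 0,"rz": 0},{"grip": 15,"dx": 0,"dy": 0,"dz": 0.4,"rx": 0,"ry": 0,"rz": 0},{"grip": 15,"dx": 0,"dy": 0,"dz": 0,"rx": 0,"ry": 0,"rz": 0}])

```text
t: 20.33
position: [0.5008, 0.4124, 0.2439]
tcp_rot: [1.0, -0.001, -0.002, 0.003]
ft_force: [-0.4, -0.2, -1.1]
finger_gap: 0.0257
grip_force: 29.7
```

Run:
```python
from h import *
c=capture("top");s=capture("scene")
a=cv2.resize(c["frame"][90:310,0:170],None,fx=2.3,fy=2.3);b=cv2.resize(s["frame"][60:215,340:510],None,fx=2.35,fy=2.35)
o=np.zeros((520,800,3),np.uint8);o[:a.shape[0],:a.shape[1]]=a;o[:b.shape[0],400:400+b.shape[1]]=b
cv2.imwrite("pics/g5.png",o); print(bot.observe()["position"])
```

```text
[0.50193452 0.41469083 0.24748502]
```

View pics/g5.png

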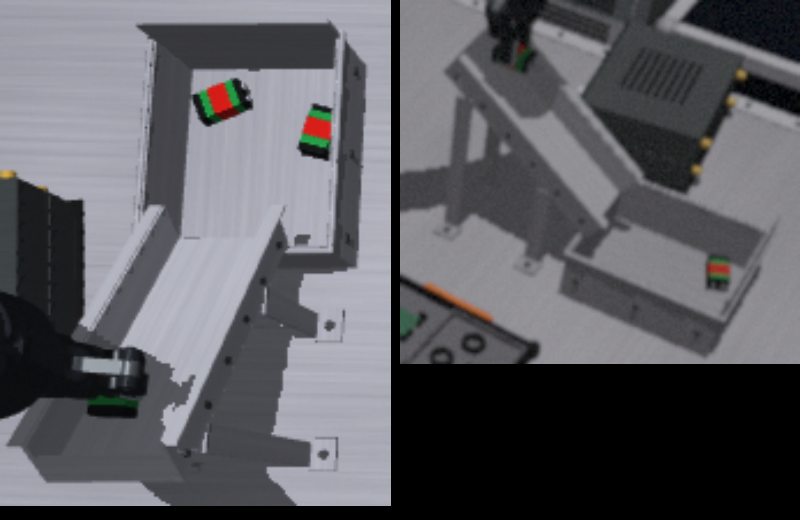

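>>> step_arm(targets=[{"grip": 15,"dx": 0,"dy": 0,"dz": 0.2,"rx": 0,"ry": 0,"rz": 0},{"grip": 15,"dx": 0,"dy": 0,"dz": 0.17,"rx": 0,"ry": 0,"rz": 0},{"grip": 15,"dx": 0,"dy": 0,"dz": 0,"rx": 0,"ry": 0,"rz": 0},{"grip": 50,"dx": 0,"dy": 0,"dz": 0,"rx": 0,"ry": 0,"rz": 0},{"grip": 55,"dx": 0,"dy": 0,"dz": 0,"rx": 0,"ry": 0,"rz": 0}])

```text
t: 20.85
position: [0.5015, 0.4161, 0.2365]
tcp_rot: [1.0, 0.0, 0.0, -0.0]
ft_force: [-0.1, 0.1, -0.2]
finger_gap: 0.0464
grip_force: 0.0
```

>>> step_arm(targets=[{"grip": 55,"dx": 0,"dy": 0,"dz": 0,"rx": 0,"ry": 0,"rz": 0},{"grip": 55,"dx": 0,"dy": 0,"dz": -0.5,"rx": 0,"ry": 0,"rz": 0},{"grip": 55,"dx": 0,"dy": 0,"dz": -1,"rx": 0,"ry": 0,"rz": 0},{"grip": 55,"dx": 0,"dy": 0,"dz": -0.8,"rx": 0,"ry": 0,"rz": 0},{"grip": 55,"dx": 0,"dy": 0.5,"dz": 0,"rx": 0,"ry": 0,"rz": 0}])

```text
t: 21.27
position: [0.5018, 0.4062, 0.3112]
tcp_rot: [1.0, 0.002, 0.003, -0.005]
ft_force: [0.2, 0.1, 0.9]
finger_gap: 0.047
grip_force: 0.0
```

>>> step_arm(targets=[{"grip": 55,"dx": 0.15,"dy": 1,"dz": 0,"rx": 0,"ry": 0,"rz": 0},{"grip": 55,"dx": 0.15,"dy": 1,"dz": 0,"rx": 0,"ry": 0,"rz": 0},{"grip": 55,"dx": 0.15,"dy": 1,"dz": 0,"rx": 0,"ry": 0,"rz": 0},{"grip": 55,"dx": 0.15,"dy": 1,"dz": 0,"rx": 0,"ry": 0,"rz": 0},{"grip": 55,"dx": 0.15,"dy": 1,"dz": 0,"rx": 0,"ry": 0,"rz": 0}])

```text
t: 21.68
position: [0.5239, 0.2492, 0.3052]
tcp_rot: [1.0, 0.0, 0.0, 0.0]
ft_force: [0.6, 0.6, 0.1]
finger_gap: 0.0466
grip_force: 0.0
```

Run:
```python
from h import *
c=capture("top");s=capture("scene")
a=cv2.resize(c["frame"][90:310,0:320],None,fx=2,fy=2);b=cv2.resize(s["frame"][60:215,400:510],None,fx=1.4,fy=1.4)
o=np.zeros((450,800,3),np.uint8);o[:a.shape[0],:a.shape[1]]=a;o[:b.shape[0],640:640+b.shape[1]]=b
cv2.imwrite("pics/g6.png",o); print(bot.observe()["position"])
```

```text
[0.52609729 0.24351353 0.30526644]
```

View pics/g6.png

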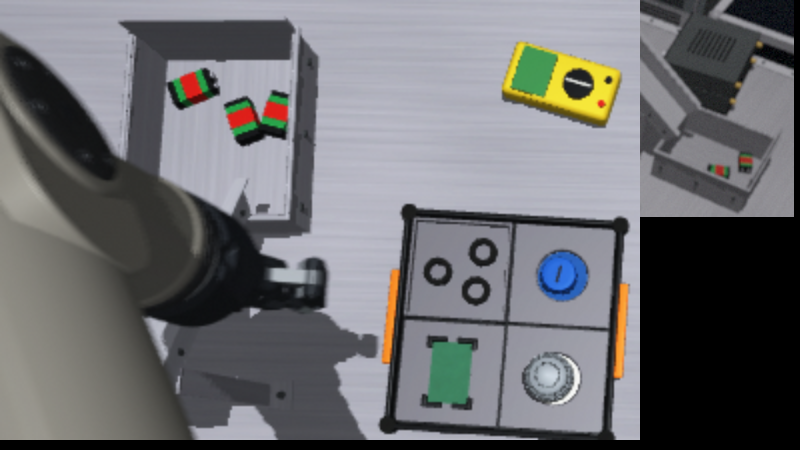

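>>> step_arm(targets=[{"grip": 55,"dx": 0.15,"dy": 1,"dz": 0.2,"rx": 0,"ry": 0,"rz": 0},{"grip": 55,"dx": 0.15,"dy": 1,"dz": 0.2,"rx": 0,"ry": 0,"rz": 0},{"grip": 55,"dx": 0.15,"dy": 1,"dz": 0.2,"rx": 0,"ry": 0,"rz": 0},{"grip": 55,"dx": 0.15,"dy": 1,"dz": 0.2,"rx": 0,"ry": 0,"rz": 0},{"grip": 55,"dx": 0.15,"dy": 1,"dz": 0.2,"rx": 0,"ry": 0,"rz": 0}])

```text
t: 22.2
position: [0.5464, 0.1001, 0.275]
tcp_rot: [1.0, 0.001, 0.0, -0.0]
ft_force: [1.6, 0.7, -0.1]
finger_gap: 0.047
grip_force: 0.0
```

>>> step_arm(targets=[{"grip": 55,"dx": 0.15,"dy": 1,"dz": 0.3,"rx": 0,"ry": 0,"rz": 0},{"grip": 55,"dx": 0.15,"dy": 1,"dz": 0.3,"rx": 0,"ry": 0,"rz": 0},{"grip": 55,"dx": 0.15,"dy": 1,"dz": 0.3,"rx": 0,"ry": 0,"rz": 0},{"grip": 55,"dx": 0.15,"dy": 1,"dz": 0.3,"rx": 0,"ry": 0,"rz": 0},{"grip": 55,"dx": 0.15,"dy": 1,"dz": 0.3,"rx": 0,"ry": 0,"rz": 0}])

```text
t: 22.62
position: [0.5691, -0.0499, 0.2299]
tcp_rot: [1.0, 0.001, 0.0, -0.0]
ft_force: [0.2, 0.5, -0.0]
finger_gap: 0.047
grip_force: 0.0
```

>>> step_arm(targets=[{"grip": 55,"dx": 0.15,"dy": 1,"dz": 0.5,"rx": 0,"ry": 0,"rz": 0},{"grip": 55,"dx": 0.15,"dy": 1,"dz": 0.5,"rx": 0,"ry": 0,"rz": 0},{"grip": 55,"dx": 0.1,"dy": 1,"dz": 0.5,"rx": 0,"ry": 0,"rz": 0},{"grip": 55,"dx": 0,"dy": 0.7,"dz": 0.5,"rx": 0,"ry": 0,"rz": 0},{"grip": 55,"dx": 0,"dy": 0.3,"dz": 0.2,"rx": 0,"ry": 0,"rz": 0}])

```text
t: 23.03
position: [0.5793, -0.173, 0.1618]
tcp_rot: [1.0, -0.002, -0.002, 0.001]
ft_force: [-0.4, -0.1, -0.5]
finger_gap: 0.0468
grip_force: 0.0
```

Run:
```python
from h import *
np.set_printoptions(precision=4,suppress=True)
o=bot.observe();print(np.array(o["q"]),o["position"],o["t"])
```

```text
[ 0.2601  0.3789 -0.0536  1.7245  0.0254  1.0418 -1.3778] [ 0.5793 -0.173   0.1618] 23.0333
```

>>> step_arm(targets=[{"grip": 55,"dx": 0,"dy": 0,"dz": 0,"rx": 0,"ry": 0,"rz": -0.98},{"grip": 55,"dx": 0,"dy": 0,"dz": 0,"rx": 0,"ry": 0,"rz": -0.98},{"grip": 55,"dx": 0,"dy": 0,"dz": 0,"rx": 0,"ry": 0,"rz": -0.98},{"grip": 55,"dx": 0,"dy": 0,"dz": 0,"rx": 0,"ry": 0,"rz": -0.98},{"grip": 55,"dx": 0,"dy": 0,"dz": 0,"rx": 0,"ry": 0,"rz": -0.98}])

```text
t: 23.45
position: [0.5816, -0.1673, 0.1646]
tcp_rot: [0.98, 0.198, 0.001, -0.0]
ft_force: [0.1, -0.3, -0.2]
finger_gap: 0.0466
grip_force: 0.0
```

>>> step_arm(targets=[{"grip": 55,"dx": 0,"dy": 0,"dz": 0,"rx": 0,"ry": 0,"rz": -0.98},{"grip": 55,"dx": 0,"dy": 0,"dz": 0,"rx": 0,"ry": 0,"rz": -0.98},{"grip": 55,"dx": 0,"dy": 0,"dz": 0,"rx": 0,"ry": 0,"rz": -0.98},{"grip": 55,"dx": 0,"dy": 0,"dz": 0,"rx": 0,"ry": 0,"rz": -0.98},{"grip": 55,"dx": 0,"dy": 0,"dz": 0,"rx": 0,"ry": 0,"rz": -0.98}])

```text
t: 23.87
position: [0.5816, -0.1672, 0.1647]
tcp_rot: [0.923, 0.385, 0.001, -0.0]
ft_force: [0.2, -0.4, -0.5]
finger_gap: 0.0471
grip_force: 0.0
```

>>> step_arm(targets=[{"grip": 55,"dx": 0,"dy": 0,"dz": 0,"rx": 0,"ry": 0,"rz": -0.98},{"grip": 55,"dx": 0,"dy": 0,"dz": 0,"rx": 0,"ry": 0,"rz": -0.98},{"grip": 55,"dx": 0,"dy": 0,"dz": 0,"rx": 0,"ry": 0,"rz": -0.98},{"grip": 55,"dx": 0,"dy": 0,"dz": 0,"rx": 0,"ry": 0,"rz": -0.98},{"grip": 55,"dx": 0,"dy": 0,"dz": 0,"rx": 0,"ry": 0,"rz": -0.98}])

```text
t: 24.28
position: [0.5815, -0.1673, 0.1647]
tcp_rot: [0.83, 0.557, 0.001, 0.0]
ft_force: [-0.0, -0.4, -0.8]
finger_gap: 0.0469
grip_force: 0.0
```

>>> step_arm(targets=[{"grip": 55,"dx": 0,"dy": 0,"dz": 0,"rx": 0,"ry": 0,"rz": -0.98},{"grip": 55,"dx": 0,"dy": 0,"dz": 0,"rx": 0,"ry": 0,"rz": -0.98},{"grip": 55,"dx": 0,"dy": 0,"dz": 0,"rx": 0,"ry": 0,"rz": -0.98},{"grip": 55,"dx": 0,"dy": 0,"dz": 0,"rx": 0,"ry": 0,"rz": -0.98},{"grip": 55,"dx": 0,"dy": 0,"dz": 0,"rx": 0,"ry": 0,"rz": -0.98}])

```text
t: 24.7
position: [0.5815, -0.1673, 0.1647]
tcp_rot: [0.706, 0.708, 0.001, 0.0]
ft_force: [-1.1, 0.1, 0.1]
finger_gap: 0.047
grip_force: 0.0
```

>>> step_arm(targets=[{"grip": 55,"dx": 0,"dy": 0,"dz": 0,"rx": 0,"ry": 0,"rz": 0},{"grip": 55,"dx": 0,"dy": 0,"dz": 0,"rx": 0,"ry": 0,"rz": 0}])

```text
t: 24.87
position: [0.5813, -0.1679, 0.1645]
tcp_rot: [0.708, 0.706, 0.0, 0.0]
ft_force: [0.2, -0.5, 0.2]
finger_gap: 0.047
grip_force: 0.0
```

Run:
```python
from h import *
from scipy.spatial.transform import Rotation as R
np.set_printoptions(precision=4,suppress=True)
o=bot.observe();print(np.array(o["q"]),o["position"],o["t"]);r=R.from_quat(o["tcp_rot"]).as_matrix();print(r)
d=r.T@(np.array([.5862,-.1775,.035])-o["position"])/.03;print(d)
```

```text
[ 0.4864  0.3923 -0.3546  1.7165  0.1521  1.0593  0.0787] [ 0.5813 -0.1679  0.1645] 24.8667
[[ 0.0032  1.      0.0007]
 [ 1.     -0.0032  0.0005]
 [ 0.0005  0.0007 -1.    ]]
[-0.3217  0.1595  4.318 ]
```

>>> step_arm(targets=[{"grip": 65,"dx": -0.32,"dy": 0.16,"dz": 0.3,"rx": 0,"ry": 0,"rz": 0},{"grip": 65,"dx": 0,"dy": 0,"dz": 0.9,"rx": 0,"ry": 0,"rz": 0},{"grip": 65,"dx": 0,"dy": 0,"dz": 1,"rx": 0,"ry": 0,"rz": 0},{"grip": 65,"dx": 0,"dy": 0,"dz": 1,"rx": 0,"ry": 0,"rz": 0},{"grip": 65,"dx": 0,"dy": 0,"dz": 0.7,"rx": 0,"ry": 0,"rz": 0}])

```text
t: 25.28
position: [0.5845, -0.179, 0.0439]
tcp_rot: [0.709, 0.706, -0.001, -0.001]
ft_force: [-0.3, -0.4, -0.0]
finger_gap: 0.0554
grip_force: 0.0
```

>>> step_arm(targets=[{"grip": 65,"dx": 0,"dy": 0,"dz": 0.2,"rx": 0,"ry": 0,"rz": 0},{"grip": 65,"dx": 0,"dy": 0,"dz": 0,"rx": 0,"ry": 0,"rz": 0},{"grip": 65,"dx": 0,"dy": 0,"dz": 0,"rx": 0,"ry": 0,"rz": 0}])

```text
t: 25.53
position: [0.5865, -0.179, 0.0415]
tcp_rot: [0.708, 0.706, 0.0, 0.0]
ft_force: [-0.4, -0.5, 0.2]
finger_gap: 0.0558
grip_force: 0.0
```

>>> step_arm(targets=[{"grip": 65,"dx": 0.04,"dy": 0,"dz": 0.4,"rx": 0,"ry": 0,"rz": 0},{"grip": 65,"dx": 0,"dy": 0,"dz": 0.4,"rx": 0,"ry": 0,"rz": 0},{"grip": 65,"dx": 0,"dy": 0,"dz": 0.25,"rx": 0,"ry": 0,"rz": 0},{"grip": 65,"dx": 0,"dy": 0,"dz": 0.1,"rx": 0,"ry": 0,"rz": 0},{"grip": 65,"dx": 0,"dy": 0,"dz": 0,"rx": 0,"ry": 0,"rz": 0}])

```text
t: 25.95
position: [0.5848, -0.1773, 0.0054]
tcp_rot: [0.708, 0.706, -0.001, -0.001]
ft_force: [-0.5, -0.6, 0.2]
finger_gap: 0.0552
grip_force: 0.0
```

>>> step_arm(targets=[{"grip": 65,"dx": 0,"dy": 0,"dz": 0,"rx": 0,"ry": 0,"rz": 0}])

```text
t: 26.03
position: [0.5857, -0.1775, 0.0065]
tcp_rot: [0.708, 0.706, -0.0, -0.0]
ft_force: [0.1, 0.2, 1.2]
finger_gap: 0.0553
grip_force: 0.0
```

>>> step_arm(targets=[{"grip": 45,"dx": 0,"dy": 0,"dz": 0.03,"rx": 0,"ry": 0,"rz": 0},{"grip": 35,"dx": 0,"dy": 0,"dz": 0,"rx": 0,"ry": 0,"rz": 0},{"grip": 25,"dx": 0,"dy": 0,"dz": 0,"rx": 0,"ry": 0,"rz": 0},{"grip": 15,"dx": 0,"dy": 0,"dz": 0,"rx": 0,"ry": 0,"rz": 0},{"grip": 15,"dx": 0,"dy": 0,"dz": 0,"rx": 0,"ry": 0,"rz": 0}])

```text
t: 26.45
position: [0.5862, -0.1776, 0.0063]
tcp_rot: [0.708, 0.706, 0.0, 0.001]
ft_force: [-1.1, -0.2, 2.7]
finger_gap: 0.0258
grip_force: 30.6
```

>>> step_arm(targets=[{"grip": 15,"dx": 0,"dy": 0,"dz": 0,"rx": 0,"ry": 0,"rz": 0},{"grip": 15,"dx": 0,"dy": 0,"dz": 0,"rx": 0,"ry": 0,"rz": 0},{"grip": 15,"dx": 0,"dy": 0,"dz": 0,"rx": 0,"ry": 0,"rz": 0}])

```text
t: 26.7
position: [0.5862, -0.1776, 0.0062]
tcp_rot: [0.708, 0.706, 0.0, 0.0]
ft_force: [-0.1, 0.1, 4.2]
finger_gap: 0.0258
grip_force: 30.9
```

>>> step_arm(targets=[{"grip": 15,"dx": 0,"dy": 0,"dz": -0.4,"rx": 0,"ry": 0,"rz": 0},{"grip": 15,"dx": 0,"dy": 0,"dz": -0.9,"rx": 0,"ry": 0,"rz": 0},{"grip": 15,"dx": 0,"dy": 0,"dz": -1,"rx": 0,"ry": 0,"rz": 0},{"grip": 15,"dx": 0,"dy": 0,"dz": -1,"rx": 0,"ry": 0,"rz": 0},{"grip": 15,"dx": 0,"dy": 0,"dz": -1,"rx": 0,"ry": 0,"rz": 0}])

```text
t: 27.12
position: [0.585, -0.1773, 0.1361]
tcp_rot: [0.708, 0.706, -0.0, -0.001]
ft_force: [0.3, -0.3, 0.4]
finger_gap: 0.0254
grip_force: 30.3
```

>>> step_arm(targets=[{"grip": 15,"dx": 0.5,"dy": 0,"dz": -0.7,"rx": 0,"ry": 0,"rz": 0},{"grip": 15,"dx": 1,"dy": -0.25,"dz": -0.2,"rx": 0,"ry": 0,"rz": 0},{"grip": 15,"dx": 1,"dy": -0.25,"dz": 0,"rx": 0,"ry": 0,"rz": 0},{"grip": 15,"dx": 1,"dy": -0.25,"dz": 0,"rx": 0,"ry": 0,"rz": 0},{"grip": 15,"dx": 1,"dy": -0.25,"dz": 0,"rx": 0,"ry": 0,"rz": 0}])

```text
t: 27.53
position: [0.5551, -0.0412, 0.1622]
tcp_rot: [0.708, 0.706, -0.0, 0.0]
ft_force: [0.9, 0.6, 0.5]
finger_gap: 0.0256
grip_force: 30.3
```

>>> step_arm(targets=[{"grip": 15,"dx": 1,"dy": -0.25,"dz": 0,"rx": 0,"ry": 0,"rz": 0},{"grip": 15,"dx": 1,"dy": -0.25,"dz": 0,"rx": 0,"ry": 0,"rz": 0},{"grip": 15,"dx": 1,"dy": -0.25,"dz": 0,"rx": 0,"ry": 0,"rz": 0},{"grip": 15,"dx": 1,"dy": -0.25,"dz": 0,"rx": 0,"ry": 0,"rz": 0},{"grip": 15,"dx": 1,"dy": -0.25,"dz": 0,"rx": 0,"ry": 0,"rz": 0}])

```text
t: 27.95
position: [0.5178, 0.1088, 0.1619]
tcp_rot: [0.708, 0.706, -0.0, 0.0]
ft_force: [-0.0, 1.1, -0.7]
finger_gap: 0.0256
grip_force: 30.3
```

>>> step_arm(targets=[{"grip": 15,"dx": 1,"dy": -0.25,"dz": 0,"rx": 0,"ry": 0,"rz": 0},{"grip": 15,"dx": 0.8,"dy": -0.25,"dz": 0,"rx": 0,"ry": 0,"rz": 0},{"grip": 15,"dx": 0.5,"dy": -0.25,"dz": 0,"rx": 0,"ry": 0,"rz": 0},{"grip": 15,"dx": 0,"dy": 0,"dz": 0,"rx": 0,"ry": 0,"rz": 0},{"grip": 15,"dx": 0,"dy": 0,"dz": 0,"rx": 0,"ry": 0,"rz": 0}])

```text
t: 28.37
position: [0.4959, 0.1773, 0.1618]
tcp_rot: [0.707, 0.707, -0.0, 0.0]
ft_force: [0.5, -1.4, -0.7]
finger_gap: 0.0257
grip_force: 30.3
```

>>> step_arm(targets=[{"grip": 15,"dx": 0,"dy": 0,"dz": 0,"rx": 0,"ry": 0,"rz": -0.96},{"grip": 15,"dx": 0,"dy": 0,"dz": 0,"rx": 0,"ry": 0,"rz": -0.96},{"grip": 15,"dx": 0,"dy": 0,"dz": 0,"rx": 0,"ry": 0,"rz": -0.96},{"grip": 15,"dx": 0,"dy": 0,"dz": 0,"rx": 0,"ry": 0,"rz": -0.96},{"grip": 15,"dx": 0,"dy": 0,"dz": 0,"rx": 0,"ry": 0,"rz": -0.96}])

```text
t: 28.78
position: [0.4972, 0.1744, 0.1616]
tcp_rot: [0.56, 0.829, -0.001, 0.0]
ft_force: [-0.5, 0.5, 0.5]
finger_gap: 0.0258
grip_force: 30.3
```

>>> step_arm(targets=[{"grip": 15,"dx": 0,"dy": 0,"dz": 0,"rx": 0,"ry": 0,"rz": -0.96},{"grip": 15,"dx": 0,"dy": 0,"dz": 0,"rx": 0,"ry": 0,"rz": -0.96},{"grip": 15,"dx": 0,"dy": 0,"dz": 0,"rx": 0,"ry": 0,"rz": -0.96},{"grip": 15,"dx": 0,"dy": 0,"dz": 0,"rx": 0,"ry": 0,"rz": -0.96},{"grip": 15,"dx": 0,"dy": 0,"dz": 0,"rx": 0,"ry": 0,"rz": -0.96}])

```text
t: 29.2
position: [0.4972, 0.1743, 0.1615]
tcp_rot: [0.392, 0.92, -0.001, 0.0]
ft_force: [-0.2, -0.6, -0.5]
finger_gap: 0.0258
grip_force: 30.3
```

>>> step_arm(targets=[{"grip": 15,"dx": 0,"dy": 0,"dz": 0,"rx": 0,"ry": 0,"rz": -0.96},{"grip": 15,"dx": 0,"dy": 0,"dz": 0,"rx": 0,"ry": 0,"rz": -0.96},{"grip": 15,"dx": 0,"dy": 0,"dz": 0,"rx": 0,"ry": 0,"rz": -0.96},{"grip": 15,"dx": 0,"dy": 0,"dz": 0,"rx": 0,"ry": 0,"rz": -0.96},{"grip": 15,"dx": 0,"dy": 0,"dz": 0,"rx": 0,"ry": 0,"rz": -0.96}])

```text
t: 29.62
position: [0.4972, 0.1743, 0.1615]
tcp_rot: [0.209, 0.978, -0.001, 0.0]
ft_force: [-0.7, -0.6, -0.5]
finger_gap: 0.0259
grip_force: 30.3
```

>>> step_arm(targets=[{"grip": 15,"dx": 0,"dy": 0,"dz": 0,"rx": 0,"ry": 0,"rz": -0.96},{"grip": 15,"dx": 0,"dy": 0,"dz": 0,"rx": 0,"ry": 0,"rz": -0.96},{"grip": 15,"dx": 0,"dy": 0,"dz": 0,"rx": 0,"ry": 0,"rz": -0.96},{"grip": 15,"dx": 0,"dy": 0,"dz": 0,"rx": 0,"ry": 0,"rz": -0.96},{"grip": 15,"dx": 0,"dy": 0,"dz": 0,"rx": 0,"ry": 0,"rz": -0.96}])

```text
t: 30.03
position: [0.4972, 0.1743, 0.1615]
tcp_rot: [0.018, 1.0, -0.001, -0.0]
ft_force: [0.8, 0.2, -0.3]
finger_gap: 0.0255
grip_force: 30.3
```

>>> step_arm(targets=[{"grip": 15,"dx": 0,"dy": 0,"dz": 0,"rx": 0,"ry": 0,"rz": 0},{"grip": 15,"dx": 0,"dy": 0,"dz": 0,"rx": 0,"ry": 0,"rz": 0}])

```text
t: 30.2
position: [0.4971, 0.1749, 0.1615]
tcp_rot: [0.021, 1.0, -0.0, -0.0]
ft_force: [0.1, 1.3, -0.8]
finger_gap: 0.0255
grip_force: 30.3
```

Run:
```python
from h import *
from scipy.spatial.transform import Rotation as R
np.set_printoptions(precision=4,suppress=True)
c=capture("top");s=capture("scene")
for v in(c,s):
    hsv=cv2.cvtColor(v["frame"],cv2.COLOR_BGR2HSV); m=cv2.inRange(hsv,(60,70,40),(85,255,255)); u=proj(v,[.496,.175,.008]); w=np.zeros_like(m); cv2.circle(w,tuple(int(a) for a in u),30,255,-1)
    M=cv2.moments(m&w,True); print(M["m00"],ray(v,(M["m10"]/max(M["m00"],1),M["m01"]/max(M["m00"],1)),.008))
a=cv2.resize(c["frame"][185:315,190:320],None,fx=3,fy=3);b=cv2.resize(s["frame"][160:280,270:410],None,fx=2.85,fy=2.85)
o=np.zeros((400,800,3),np.uint8);o[:a.shape[0],:a.shape[1]]=a;o[:b.shape[0],400:400+b.shape[1]]=b
cv2.imwrite("pics/g7.png",o)
o=bot.observe();r=R.from_quat(o["tcp_rot"]).as_matrix();print(o["position"],r,o["q"])
print(r.T@(np.array([.4958,.1758,.040])-o["position"])/.03)
```

```text
355.0 [0.4834 0.1765 0.008 ]
213.0 [0.4939 0.1787 0.008 ]
[0.4969 0.1757 0.1616] [[-0.9992  0.0404 -0.0001]
 [ 0.0404  0.9992 -0.0007]
 [ 0.     -0.0007 -1.    ]] [ 0.2445  0.329  -0.7994  1.8929  0.2739  1.0324  0.8599]
[0.0371 0.0055 4.0535]
```

View pics/g7.png

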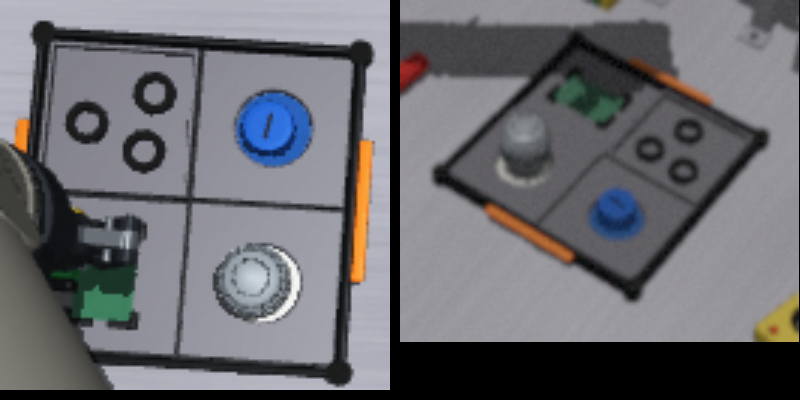

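>>> step_arm(targets=[{"grip": 15,"dx": 0.04,"dy": 0.02,"dz": 0.4,"rx": 0,"ry": 0,"rz": 0},{"grip": 15,"dx": 0,"dy": 0,"dz": 0.9,"rx": 0,"ry": 0,"rz": 0},{"grip": 15,"dx": 0,"dy": 0,"dz": 1,"rx": 0,"ry": 0,"rz": 0},{"grip": 15,"dx": 0,"dy": 0,"dz": 1,"rx": 0,"ry": 0,"rz": 0},{"grip": 15,"dx": 0,"dy": 0,"dz": 0.6,"rx": 0,"ry": 0,"rz": 0}])

```text
t: 30.72
position: [0.4932, 0.1762, 0.0411]
tcp_rot: [0.019, 1.0, -0.001, -0.002]
ft_force: [-0.4, -0.6, 0.2]
finger_gap: 0.0258
grip_force: 30.3
```

>>> step_arm(targets=[{"grip": 15,"dx": 0,"dy": 0,"dz": 0.3,"rx": 0,"ry": 0,"rz": 0},{"grip": 15,"dx": 0,"dy": 0,"dz": 0,"rx": 0,"ry": 0,"rz": 0},{"grip": 15,"dx": 0,"dy": 0,"dz": 0,"rx": 0,"ry": 0,"rz": 0}])

```text
t: 30.97
position: [0.4954, 0.1777, 0.0356]
tcp_rot: [0.019, 1.0, 0.0, -0.0]
ft_force: [-0.1, 0.3, 0.2]
finger_gap: 0.0257
grip_force: 30.3
```

>>> step_arm(targets=[{"grip": 15,"dx": 0,"dy": -0.05,"dz": 0.3,"rx": 0,"ry": 0,"rz": 0},{"grip": 15,"dx": 0,"dy": 0,"dz": 0.2,"rx": 0,"ry": 0,"rz": 0},{"grip": 15,"dx": 0,"dy": 0,"dz": 0.12,"rx": 0,"ry": 0,"rz": 0},{"grip": 15,"dx": 0,"dy": 0,"dz": 0.05,"rx": 0,"ry": 0,"rz": 0},{"grip": 15,"dx": 0,"dy": 0,"dz": 0,"rx": 0,"ry": 0,"rz": 0}])

```text
t: 31.38
position: [0.4953, 0.1757, 0.0154]
tcp_rot: [0.019, 1.0, -0.0, -0.0]
ft_force: [-0.7, -0.8, -0.3]
finger_gap: 0.0257
grip_force: 30.3
```

>>> step_arm(targets=[{"grip": 15,"dx": 0,"dy": 0,"dz": 0.02,"rx": 0,"ry": 0,"rz": 0},{"grip": 15,"dx": 0,"dy": 0,"dz": 0,"rx": 0,"ry": 0,"rz": 0}])

```text
t: 31.55
position: [0.4956, 0.176, 0.0151]
tcp_rot: [0.019, 1.0, 0.0, 0.0]
ft_force: [-0.3, 0.2, -0.4]
finger_gap: 0.0257
grip_force: 30.3
```

Lower 1 mm more, release, rise and back off clear.

>>> step_arm(targets=[{"grip": 15,"dx": 0,"dy": 0,"dz": 0.03,"rx": 0,"ry": 0,"rz": 0},{"grip": 15,"dx": 0,"dy": 0,"dz": 0,"rx": 0,"ry": 0,"rz": 0},{"grip": 35,"dx": 0,"dy": 0,"dz": 0,"rx": 0,"ry": 0,"rz": 0},{"grip": 50,"dx": 0,"dy": 0,"dz": 0,"rx": 0,"ry": 0,"rz": 0},{"grip": 55,"dx": 0,"dy": 0,"dz": 0,"rx": 0,"ry": 0,"rz": 0}])

```text
t: 31.97
position: [0.4955, 0.1759, 0.0142]
tcp_rot: [0.019, 1.0, -0.0, 0.0]
ft_force: [-0.4, -0.3, 1.1]
finger_gap: 0.0465
grip_force: 0.0
```

>>> step_arm(targets=[{"grip": 55,"dx": 0,"dy": 0,"dz": 0,"rx": 0,"ry": 0,"rz": 0},{"grip": 55,"dx": 0,"dy": 0,"dz": -0.2,"rx": 0,"ry": 0,"rz": 0},{"grip": 55,"dx": 0,"dy": 0,"dz": -0.6,"rx": 0,"ry": 0,"rz": 0},{"grip": 55,"dx": 0,"dy": 0,"dz": -1,"rx": 0,"ry": 0,"rz": 0},{"grip": 55,"dx": 0,"dy": 0,"dz": -1,"rx": 0,"ry": 0,"rz": 0}])

```text
t: 32.38
position: [0.4944, 0.1757, 0.0987]
tcp_rot: [0.018, 1.0, -0.0, -0.001]
ft_force: [0.9, -0.7, 0.2]
finger_gap: 0.0471
grip_force: 0.0
```

>>> step_arm(targets=[{"grip": 55,"dx": 0,"dy": 0,"dz": -1,"rx": 0,"ry": 0,"rz": 0},{"grip": 55,"dx": 0,"dy": 0,"dz": -1,"rx": 0,"ry": 0,"rz": 0},{"grip": 55,"dx": 0,"dy": 0,"dz": -0.8,"rx": 0,"ry": 0,"rz": 0},{"grip": 55,"dx": 0,"dy": -0.5,"dz": 0,"rx": 0,"ry": 0,"rz": 0},{"grip": 55,"dx": 0,"dy": -1,"dz": 0,"rx": 0,"ry": 0,"rz": 0}])

```text
t: 32.8
position: [0.4947, 0.1353, 0.1851]
tcp_rot: [0.015, 1.0, 0.002, 0.003]
ft_force: [0.5, -0.1, 0.9]
finger_gap: 0.0472
grip_force: 0.0
```

>>> step_arm(targets=[{"grip": 55,"dx": 0,"dy": -1,"dz": 0,"rx": 0,"ry": 0,"rz": 0},{"grip": 55,"dx": 0,"dy": -1,"dz": 0,"rx": 0,"ry": 0,"rz": 0},{"grip": 55,"dx": 0,"dy": -1,"dz": 0,"rx": 0,"ry": 0,"rz": 0},{"grip": 55,"dx": 0,"dy": -1,"dz": 0,"rx": 0,"ry": 0,"rz": 0},{"grip": 55,"dx": 0,"dy": -1,"dz": 0,"rx": 0,"ry": 0,"rz": 0}])

```text
t: 33.22
position: [0.4878, -0.0203, 0.1826]
tcp_rot: [0.018, 1.0, -0.0, 0.0]
ft_force: [0.7, 0.1, 0.0]
finger_gap: 0.0468
grip_force: 0.0
```

>>> step_arm(targets=[{"grip": 55,"dx": 0,"dy": -1,"dz": 0,"rx": 0,"ry": 0,"rz": 0},{"grip": 55,"dx": 0,"dy": -1,"dz": 0,"rx": 0,"ry": 0,"rz": 0},{"grip": 55,"dx": 0,"dy": -0.6,"dz": 0,"rx": 0,"ry": 0,"rz": 0},{"grip": 55,"dx": 0,"dy": 0,"dz": 0,"rx": 0,"ry": 0,"rz": 0},{"grip": 55,"dx": 0,"dy": 0,"dz": 0,"rx": 0,"ry": 0,"rz": 0}])

```text
t: 33.63
position: [0.485, -0.0976, 0.1823]
tcp_rot: [0.02, 1.0, 0.0, 0.0]
ft_force: [-0.4, 0.9, -0.5]
finger_gap: 0.0472
grip_force: 0.0
```

Run:
```python
from h import *
c=capture("top");s=capture("scene")
a=cv2.resize(c["frame"][185:315,190:320],None,fx=4,fy=4);b=cv2.resize(s["frame"][120:360,150:430],None,fx=.98,fy=.98)
o=np.zeros((520,800,3),np.uint8);o[:a.shape[0],:a.shape[1]]=a;o[:b.shape[0],522:522+b.shape[1]]=b
d=cv2.resize(c["frame"][210:320,360:550],None,fx=1.4,fy=1.4);o[260:260+d.shape[0],522:522+d.shape[1]]=d
cv2.imwrite("pics/g8.png",o); print(bot.observe()["position"])
```

```text
[ 0.4853498  -0.09543444  0.18239932]
```

View pics/g8.png

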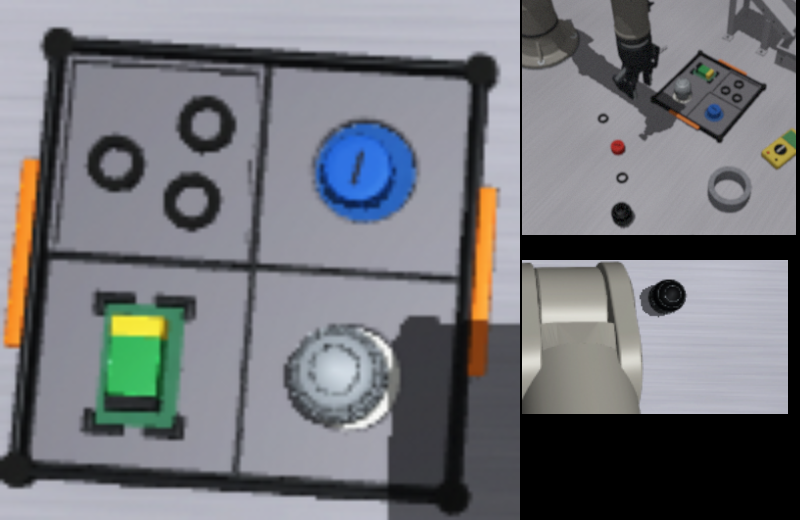

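All in place: fresh battery in the cradle with its yellow end at the top (135,325), as the spent one lay; blue cap at (360,165) and silver capsule at (338,375) in their nests; red cap and black capsule untouched. Handing in.

```bash
python3 -c "
from plant import bot
print(bot.job_done())"
```

```text
the job is handed in; nothing more can be done
None
```

The job is handed in, but `bot.job_done()` returned no verdict; the last pictures show the silver capsule and blue cap upright in their nests, the spent battery in the bin, the fresh one lying the same way in the cradle, and the black capsule and red cap still on the shelf, at about 34 s on the clock.

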